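Set up the tube jig: bed home against its stops, cradles on their studs

ROBOT

A 7-joint arm with a two-finger parallel gripper is mounted at the origin on the work surface. World frame = base frame: x ahead of the robot, y to its left, z up, the work surface at z = 0. Lengths are in m, angles in rad, forces in N, time in s.
With the tool pointing down it reaches from about 0.425 to 0.825 m from the base axis. Payload 3.6 kg.
Tool frame: the origin (TCP) lies midway between the tips of the shut fingers; the grasp point (between the pads) lies 19 mm behind it (arm.grip_depth is the distance from the TCP to the grasp point, in m); z points along the fingers, y is the line along which they close (so a half turn about z gives the same grasp; the last joint's range is limited). The gripper opens to 93 mm and grips with 3 to 60 N. Pads are 15 mm wide; open, the fingers measure 128 mm over their backs; the gripper's body (75 mm by 188 mm) begins 65 mm behind the grasp point.
Start: joints at [1.173, 0.615, -0.013, 1.423, 0.008, 1.103, -0.04], TCP at [0.236, -0.606, 0.219] pointing down, gripper open.
Joint ranges: [-3.12, 3.12], [-0.3, 2.06], [-1.34, 1.32], [0.26, 2.42], [-1.36, 4.5], [0.01, 1.98], [-2.84, 2.84]. Speed limits (rad/s): [2.79, 2.79, 3.14, 3.14, 3.14, 3.14, 3.14].

INTERFACE

Orientations are given as a unit quaternion [x, y, z, w].
In Python, from station import arm gives the robot as it stands. The module is installed in compiled form; this text tells all that it offers.
- The arm moves only by the tool arm_command, never from a script. Its argument "deltas" is one flat list of numbers, 6 for each row, row after row: the shift along the tool's x, y, z in m, then the turn, a rotation vector about the tool's x, y, z in rad. In form: [x, y, z, ax, ay, az, x, y, z, ax, ay, az, ...]. A call has exactly 5 rows; each row is the pose to reach, as a shift and turn from the pose commanded when the call began, along the tool's axes at that moment; what a row does not reach only later rows make up. A row lasts 1/10 s, in which the tool goes at most 50 mm and 8.59 degrees, less where a joint would pass 70% of its speed; a pose out of reach is approached as far as the arm can. A call with a gripper value outside its range is refused whole. "gripper" is the closure, from -1 (fully open) to 1 (shut), set as the call begins (left out, the last holds). The fingers move at their own pace and stop on an object; "force" is the grip in N (left out, the last holds). Time passes only in rows, so rows that repeat a pose let the fingers close, or fill a call up. It gives the time, the measured TCP pose, the force, the opening and the grip force at its end, in the units of the state.
- arm.state(): the state, without advancing time (a new reading comes with each control period).
- arm.snapshot(name): name is "scene" or "top" or "wrist"; returns the picture (400x640x3 uint8, red, green, blue); there is no depth.
- arm.get_calibration(name): a dict with "K" (3x3 intrinsics, pixels), "k1" (the pictures are not rectified: a ray, as slopes to the right and down, at radius r is drawn at 1 + k1 r^2 times it, then the intrinsics apply), "position" and "attitude" of the camera in the world. Camera axes: x right, y down, z forward; pixel columns grow to the right and rows downward; lengths in m; the calibration is good to about 2 mm. A picture is of the moment at which its call begins: read the wrist's pose just before it. get_calibration takes no time and is no camera call; for the wrist camera it gives the pose at the moment of the call.
- arm.job_done(): hands the job in; it is judged then, once.
The state is a dict: "time_s": time; "q": joint angles; "dq": joint speeds; "tau": joint torques, N m; "tcp_pos": TCP position; "tcp_rot": TCP orientation; "force": force on the tool from outside, world axes, zero at the start; "torque": the same for the moment, N m; "finger_gap": opening from 0.0 (shut) to 1.0 (fully open); "gripper_force": force on a finger pad.
Only numpy, scipy, OpenCV 4.12 (cv2) and the standard library are available. Lean on these libraries where they do the work, as an engineer would, in place of code of your own. Each camera call takes 0.05 s, during which the arm holds its last target. There are 200 camera calls.

TASK

Set up the tube jig. First push the heavy jig bed forward, a little at a time on its two rear corners, until its far side sits squarely against both stop buttons of the fence; then pick up every tube cradle lying on the table (three or four) and slide each over its own pair of studs on the bed, feeling for the moment its holes drop over them, so that it lies flat on the bed. Leave the bed against both stops and do not disturb the other things on the table.

Things in the scene. Friction and masses are not known exactly. Their poses are not given: they have to be found in the camera images.
- fence: fixed aluminium bar across the table, 400 mm long, 30 mm high, with two round steel stop buttons (18 mm across, 13 mm above the table, 95 mm either side of its middle) on the robot's side. Origin: on the table midway between the stop faces; x points from the stop faces into the fence, away from the robot, y left: the stop faces lie in its plane x = 0, the bed at x < 0
- bed: loose jig bed, aluminium slab 100 (x) x 300 (y) x 25 mm, 1.1 to 1.8 kg, slides with 6 to 12 N (more to start it). Origin: centre of underside; x towards the fence, y left. On top four pairs of dark studs, 9 mm wide, 9 mm high, tapered, at x = -26 and 26, y = -114, -38, 38, 114 mm. Starts 50 to 90 mm short of the stops, up to 0.13 rad askew; home, its long far face touches both stops
- bed_left_end (a point): left end (bed y = +150 mm) of the bed's far long face (bed x = +50 mm), half-way up
- bed_right_end (a point): right end (bed y = -150 mm) of the bed's far long face (bed x = +50 mm), half-way up
- seat_1 (a point): left-most pair of studs on the bed: the point 30 mm above the bed's top, midway between the two studs, where a cradle's web point lies when that cradle is fully down on these studs (9 mm lower than when it rides on the stud tips); axes as the bed's
- seat_2 (a point): second from left pair of studs on the bed: the point 30 mm above the bed's top, midway between the two studs, where a cradle's web point lies when that cradle is fully down on these studs (9 mm lower than when it rides on the stud tips); axes as the bed's
- seat_3 (a point): third from left pair of studs on the bed: the point 30 mm above the bed's top, midway between the two studs, where a cradle's web point lies when that cradle is fully down on these studs (9 mm lower than when it rides on the stud tips); axes as the bed's
- seat_4 (a point): right-most pair of studs on the bed: the point 30 mm above the bed's top, midway between the two studs, where a cradle's web point lies when that cradle is fully down on these studs (9 mm lower than when it rides on the stud tips); axes as the bed's
- cradle_a_web (a point): steel tube cradle, 0.28 kg (all alike, three or four present): foot plate 84 (x) x 44 (y) x 6 mm with 12 mm holes at x = -26 and 26 mm; in its middle an upright web 36 (x) x 12 mm (y), solid to 42 mm above the underside, then two vee prongs to 60 mm. Pinch the web across its 12 mm. Point: web centre, 30 mm above the underside; z up. Works either way round
- cradle_a: the same cradle; origin at the centre of the foot plate's underside, same axes
- cradle_b_web (a point): steel tube cradle, 0.28 kg (all alike, three or four present): foot plate 84 (x) x 44 (y) x 6 mm with 12 mm holes at x = -26 and 26 mm; in its middle an upright web 36 (x) x 12 mm (y), solid to 42 mm above the underside, then two vee prongs to 60 mm. Pinch the web across its 12 mm. Point: web centre, 30 mm above the underside; z up. Works either way round
- cradle_b: the same cradle; origin at the centre of the foot plate's underside, same axes
- cradle_c_web (a point): steel tube cradle, 0.28 kg (all alike, three or four present): foot plate 84 (x) x 44 (y) x 6 mm with 12 mm holes at x = -26 and 26 mm; in its middle an upright web 36 (x) x 12 mm (y), solid to 42 mm above the underside, then two vee prongs to 60 mm. Pinch the web across its 12 mm. Point: web centre, 30 mm above the underside; z up. Works either way round
- cradle_c: the same cradle; origin at the centre of the foot plate's underside, same axes
- cradle_d_web (a point): steel tube cradle, 0.28 kg (all alike, three or four present): foot plate 84 (x) x 44 (y) x 6 mm with 12 mm holes at x = -26 and 26 mm; in its middle an upright web 36 (x) x 12 mm (y), solid to 42 mm above the underside, then two vee prongs to 60 mm. Pinch the web across its 12 mm. Point: web centre, 30 mm above the underside; z up. Works either way round
- cradle_d: the same cradle; origin at the centre of the foot plate's underside, same axes
- magbase: blue magnetic base block 50 x 60 x 55 mm with a thin post, 105 mm tall, about 0.9 kg; bystander
- file: flat steel file with a wooden handle, about 300 mm long, lying on the table near the robot; bystander
- collar: short upright steel tube 38 mm across, 60 mm tall; bystander
- oil_can: grey bottle 60 mm across, 150 mm tall; bystander
- tray: open steel tray 100 x 100 x 30 mm with nuts in it; bystander
- offcut: aluminium offcut 40 x 120 x 40 mm; bystander

How it is judged:
By the outcome, as a careful person would: the job done as asked, in the order asked, and still so for the second after the job is handed in, with the robot touching nothing.
Of cradle_a, cradle_b, cradle_c, cradle_d only 3 to 4 are there at a start; the rules pass over those that are not, and their reading is None.
At some moment in a run one of cradle_a, cradle_b, cradle_c, cradle_d may be knocked a few centimetres aside while the robot is not near it.
Once in a run the grip may slacken for a moment while it holds something.
It also fails if it takes over 210 s, if anything falls off the work surface, if the arm or the gripper's body presses on something with over 40 N, if the wrist force passes 120 N, or if a joint passes its speed limit or range.

## Working session

There is one attempt and no reset: what is moved stays moved. The work goes in short steps, Python scripts to look and compute and a tool call to move; the robot and the scene stay as the last step left them, time stands still between calls to the robot, and variables do not carry over. Pictures are saved under pics/ and viewed, at most 17 in all, crops included, and the job is handed in when it is done.

Besides the shell and the picture viewer there is one more tool, called after "Call:" by a JSON object that holds its "method" and its "body", one argument or row to a line. arm_command: Moves the arm, as the interface text tells. Its arguments: {"type":"object","properties":{"deltas":{"type":"array","items":{"type":"number"}},"gripper":{"type":"number"},"force":{"type":"number"}},"required":["deltas"]}

```bash
mkdir -p pics; ls
cat > h.py <<'E'
import numpy as np, cv2
from scipy.spatial.transform import Rotation as R
from station import arm
def snap(cam,name):
    c=arm.get_calibration(cam); im=arm.snapshot(cam)
    cv2.imwrite(f'pics/{name}.png',im[:,:,::-1]); np.save(f'pics/{name}.npy',np.array([c],dtype=object),allow_pickle=True); return im,c
def att(c):
    a=np.array(c['attitude']); return R.from_matrix(a).as_matrix() if a.shape==(3,3) else R.from_quat(a).as_matrix()
def px2w(c,uv,z):
    K=np.array(c['K'],float); uv=np.atleast_2d(np.array(uv,float))
    d=np.array([c['k1'],0,0,0,0.0])
    # fx: distort 1+k1 r^2
    n=cv2.undistortPointsIter(uv[:,None],K,d,None,None,(3,100,1e-10))[:,0]
    r=np.c_[n,np.ones(len(n))]@att(c).T; p=np.array(c['position'])
    return p+r*((z-p[2])/r[:,2])[:,None]
def w2px(c,X):
    Rm=att(c); x=(np.atleast_2d(X)-np.array(c['position']))@Rm
    n=x[:,:2]/x[:,2:]; n=n*(1+c['k1']*(n**2).sum(1))[:,None]
    K=np.array(c['K']); return n@K[:2,:2].T+K[:2,2]
E
python3 - <<'E'
from h import *
for n in('top','scene','wrist'):
    im,c=snap(n,n+'0'); print(n,c)
im=[cv2.imread(f'pics/{n}0.png') for n in('top','scene')]
s=arm.state();print(s['tcp_pos'],s['tcp_rot'],s['force'],s['time_s'],s['finger_gap'])
E
```

```text
pics
top {'K': array([[470.07059683,   0.        , 321.52094383],
       [  0.        , 470.07059683, 202.31567905],
       [  0.        ,   0.        ,   1.        ]]), 'k1': 0.006671860900000915, 'position': array([ 0.40309997, -0.01746622,  1.37882873]), 'attitude': array([-0.70234928,  0.70965033, -0.03055384,  0.04656558])}
scene {'K': array([[380.17356262,   0.        , 324.00506473],
       [  0.        , 380.17356262, 193.70898466],
       [  0.        ,   0.        ,   1.        ]]), 'k1': -0.014268092085477543, 'position': array([1.29277991, 0.19804157, 0.64611671]), 'attitude': array([ 0.53728682,  0.7152425 , -0.36020943, -0.26457554])}
wrist {'K': array([[357.14568135,   0.        , 317.50591635],
       [  0.        , 357.14568135, 199.79505709],
       [  0.        ,   0.        ,   1.        ]]), 'k1': -0.0698112441617104, 'position': array([ 0.31204408, -0.57608665,  0.38324426]), 'attitude': array([ 0.81659774, -0.55802858, -0.08415144,  0.12120549])}
[ 0.23533031 -0.60527508  0.21774457] [ 9.82854863e-01  1.84378313e-01 -1.90348409e-04 -9.58716492e-04] [-4.00356961e-01 -2.99244691e-01 -3.81178721e-04] 0.15 1.0007206246326779
```

View pics/top0.png

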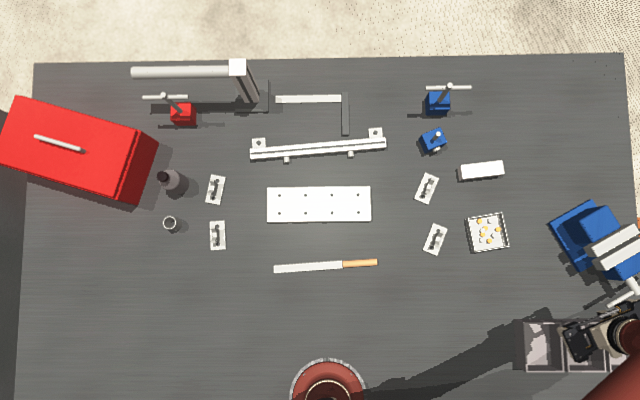

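View pics/scene0.png

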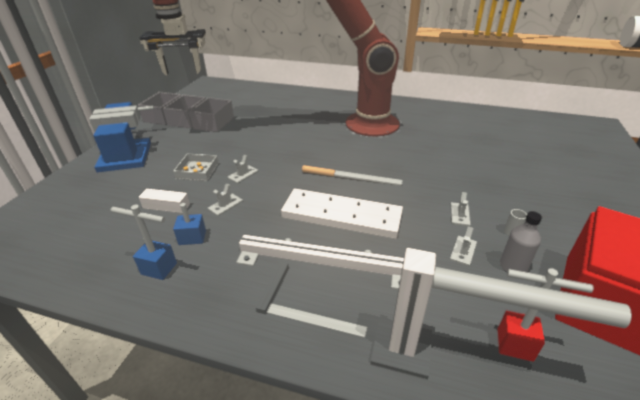

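The top view shows four cradles at about (216,190), (218,235), (427,188) and (435,239). The bed is at (319,204), and the fence with its stops at (286,160) and (351,154). The file lies at (325,266), between the robot and the bed.

Run:
```python
from h import *
im=cv2.imread('pics/top0.png'); c=np.load('pics/top0.npy',allow_pickle=True)[0]
cv2.imwrite('pics/crop1.png',cv2.resize(im[130:280,190:450],(780,450),interpolation=cv2.INTER_CUBIC))
g=im.min(2); m=(g>140).astype(np.uint8)
cs,_=cv2.findContours(m,cv2.RETR_EXTERNAL,cv2.CHAIN_APPROX_NONE)
for k in cs:
    a=cv2.contourArea(k); (x,y),_,_=r=cv2.minAreaRect(k)
    if a>80 and 190<x<520 and 130<y<280:
        z=.025 if a>2500 else .006
        W=px2w(c,cv2.boxPoints(r),z)[:,:2]; e=[W[1]-W[0],W[2]-W[1]]
        e=sorted(e,key=np.linalg.norm); ang=np.degrees(np.arctan2(e[1][1],e[1][0]))
        print((round(x),round(y)),a,'ctr',W.mean(0).round(4),'size',[round(np.linalg.norm(v),4) for v in e],'long-axis deg',ang.round(1))
print(px2w(c,[[286,161.5],[351,155.5]],.013))
```

```text
(324, 265) 647.0 ctr [0.371  0.0064] size [np.float64(0.0248), np.float64(0.3005)] long-axis deg -86.3
(435, 239) 439.0 ctr [ 0.4438 -0.3146] size [np.float64(0.0465), np.float64(0.0868)] long-axis deg -23.0
(217, 235) 415.0 ctr [0.4613 0.3198] size [np.float64(0.046), np.float64(0.0873)] long-axis deg -176.6
(488, 231) 1196.0 ctr [ 0.4638 -0.469 ] size [np.float64(0.1031), np.float64(0.1061)] long-axis deg -80.7
(319, 204) 3537.5 ctr [0.5484 0.0203] size [np.float64(0.1017), np.float64(0.3027)] long-axis deg -90.7
(215, 189) 395.5 ctr [0.597  0.3289] size [np.float64(0.045), np.float64(0.0878)] long-axis deg -11.6
(426, 188) 425.0 ctr [ 0.593  -0.2949] size [np.float64(0.0466), np.float64(0.0864)] long-axis deg -24.5
(482, 169) 576.5 ctr [ 0.6468 -0.4594] size [np.float64(0.0435), np.float64(0.1265)] long-axis deg -84.0
(317, 145) 1661.5 ctr [0.7244 0.0241] size [np.float64(0.0812), np.float64(0.4091)] long-axis deg -85.7
[[ 0.67553599  0.11677889  0.013     ]
 [ 0.69089386 -0.07544889  0.013     ]]
```

View pics/crop1.png

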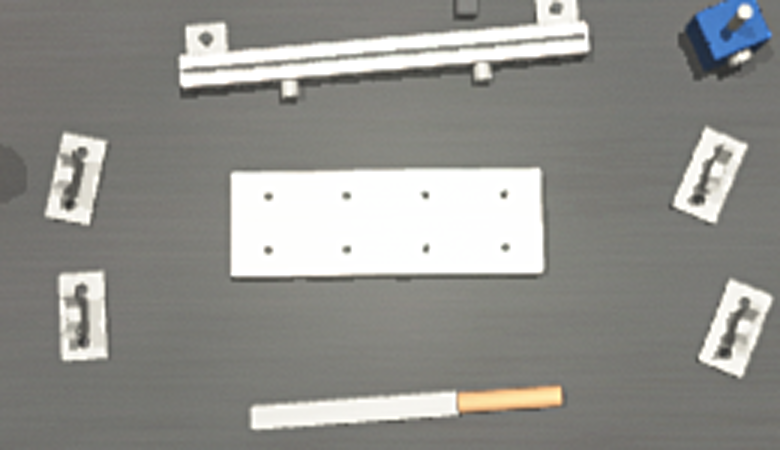

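```bash
cat > plan.py <<'E'
# usage: plan.py x,y,z,yawdeg x,y,z,yawdeg ...  -> delta of each waypoint rel. to previous, tool axes at that point
from h import *
import sys
def down(deg): return R.from_euler('z',deg,degrees=True)*R.from_euler('x',180,degrees=True)
if __name__=='__main__':
    s=arm.state(); p=np.array(s['tcp_pos']); r=R.from_quat(s['tcp_rot'])
    m=r.as_matrix(); print('t',round(s['time_s'],1),'tcp',p.round(4),'yaw',np.degrees(np.arctan2(m[1,0],m[0,0])).round(2),'F',np.round(s['force'],1),'gap',round(s['finger_gap'],3),'gf',round(s['gripper_force'],1),'q',np.round(s['q'],2))
    for a in sys.argv[1:]:
        v=list(map(float,a.split(','))); P=np.array(v[:3]); T=down(v[3])
        print(a,'->',r.inv().apply(P-p).round(4),(r.inv()*T).as_rotvec().round(4)); p,r=P,T
E
python3 plan.py .46,-.075,.2,4.3 .46,-.075,.012,4.3 .491,-.075,.012,4.3
```

```text
t 0.1 tcp [ 0.2353 -0.6053  0.2177] yaw 21.25 F [-0.4 -0.3 -0. ] gap 1.001 gf 0.0 q [ 1.17  0.62 -0.01  1.42  0.01  1.1  -0.04]
.46,-.075,.2,4.3 -> [ 0.4016 -0.4128  0.0185] [-0.0019  0.0003  0.2958]
.46,-.075,.012,4.3 -> [ 0.    -0.     0.188] [0. 0. 0.]
.491,-.075,.012,4.3 -> [0.0309 0.0023 0.    ] [0. 0. 0.]
```

Call:
{"method": "arm_command", "body": {
  "deltas": [0.02,-0.02,0,0,0,0,0.05,-0.05,0,0,0,0,0.08,-0.08,0,0,0,0,0.11,-0.11,0,0,0,0,0.13,-0.14,0,0,0,0],
  "gripper": 1,
  "force": 20
}}

```text
time_s: 0.65
tcp_pos: [0.3078, -0.4256, 0.2184]
tcp_rot: [0.983, 0.186, 0.001, -0.0]
force: [0.2, -0.2, 1.0]
finger_gap: 0.621
gripper_force: 0.0
```

Call:
{"method": "arm_command", "body": {
  "deltas": [0.03,-0.03,0,0,0,0,0.06,-0.06,0,0,0,0,0.09,-0.09,0,0,0,0,0.12,-0.12,0,0,0,0,0.14,-0.14,0,0,0,0]
}}

```text
time_s: 1.15
tcp_pos: [0.3867, -0.2436, 0.2187]
tcp_rot: [0.983, 0.186, 0.0, -0.001]
force: [-0.1, 0.1, -0.6]
finger_gap: 0.189
gripper_force: 0.0
```

Call:
{"method": "arm_command", "body": {
  "deltas": [0.03,-0.03,0,0,0,0.06,0.06,-0.06,0,0,0,0.12,0.09,-0.09,0,0,0,0.18,0.12,-0.12,0,0,0,0.24,0.13,-0.13,0.018,0,0,0.296]
}}

```text
time_s: 1.65
tcp_pos: [0.4632, -0.0736, 0.2022]
tcp_rot: [0.999, 0.04, 0.003, -0.001]
force: [-0.8, -0.1, 0.0]
finger_gap: 0.006
gripper_force: 0.0
```

```bash
python3 plan.py .46,-.075,.2,4.3 .46,-.075,.012,4.3;  python3 -c "
from h import *
snap('wrist','w1')"
```

```text
t 1.6 tcp [ 0.4632 -0.0736  0.2022] yaw 4.59 F [-0.8 -0.1  0. ] gap 0.006 gf 0.0 q [ 0.17  0.36 -0.07  1.95  0.03  0.83 -1.41]
.46,-.075,.2,4.3 -> [-0.0033  0.0011  0.0022] [-0.0015 -0.0068  0.0051]
.46,-.075,.012,4.3 -> [ 0.    -0.     0.188] [0. 0. 0.]
```

View pics/w1.png

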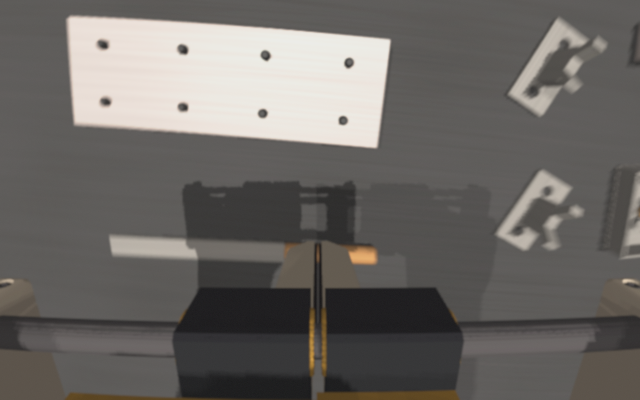

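The wrist view shows the bed corners at (68,17), (390,40), (378,147) and (74,125), with the file below the bed. I'll descend behind the right rear corner and push.

Call:
{"method": "arm_command", "body": {
  "deltas": [-0.003,0.001,0.04,0,-0.006,0.005,-0.003,0.001,0.08,0,-0.006,0.005,-0.003,0.001,0.12,0,-0.006,0.005,-0.003,0.001,0.16,0,-0.006,0.005,-0.003,0.001,0.19,0,-0.006,0.005]
}}

```text
time_s: 2.2
tcp_pos: [0.4556, -0.081, 0.0088]
tcp_rot: [0.999, 0.035, -0.004, 0.0]
force: [-0.1, 1.0, -0.5]
finger_gap: 0.004
gripper_force: 0.0
```

Call:
{"method": "arm_command", "body": {
  "deltas": [0.01,0,0,0,0,0,0.02,0,0,0,0,0,0.026,0,0,0,0,0,0.031,0,0,0,0,0,0.036,0,0,0,0,0]
}}

```text
time_s: 2.7
tcp_pos: [0.488, -0.0779, 0.0114]
tcp_rot: [0.999, 0.034, -0.008, 0.0]
force: [-11.1, -0.1, 8.1]
finger_gap: 0.005
gripper_force: 5.6
```

Call:
{"method": "arm_command", "body": {
  "deltas": [0.005,0,0,0,0,0,0.01,0,0,0,0,0,0.015,0,0,0,0,0,0.02,0,0,0,0,0,0.025,0,0,0,0,0]
}}

```text
time_s: 3.2
tcp_pos: [0.5059, -0.0792, 0.0106]
tcp_rot: [0.999, 0.034, -0.015, 0.001]
force: [-17.3, -5.3, 15.4]
finger_gap: 0.005
gripper_force: 9.2
```

```bash
cat > bed.py <<'E'
from h import *
from scipy.optimize import least_squares
S=np.array([[x,y] for y in(114,38,-38,-114) for x in(-26,26)])/1000.
def T(p,P): c,s=np.cos(p[2]),np.sin(p[2]); return P@np.array([[c,s],[-s,c]])+p[:2]
def studs(im,z,c):
    """dark blobs inside the bright bed -> world xy of stud bases approx (height z)"""
    g=im.min(2); m=(g>120).astype(np.uint8)
    cs,h=cv2.findContours(m,cv2.RETR_CCOMP,cv2.CHAIN_APPROX_NONE); out=[]
    for k,hh in zip(cs,h[0]):
        if hh[3]>=0 and cv2.contourArea(cs[hh[3]])>8000 and cv2.contourArea(k)>8: 
            M=cv2.moments(k); out.append((M['m10']/M['m00'],M['m01']/M['m00']))
    return np.array(out)
def fit(uv,c,p0,z=.0295):
    W=px2w(c,uv,z)[:,:2]; p=np.array(p0,float)
    for _ in range(8):
        Q=T(p,S); D=np.linalg.norm(W[:,None]-Q[None],axis=2); j=D.argmin(1); ok=D.min(1)<.03
        f=least_squares(lambda q:(T(q,S[j[ok]])-W[ok]).ravel(),p,loss='soft_l1',f_scale=.002); p=f.x
    return p,D.min(1)[ok]
if __name__=='__main__':
    import sys
    im,c=snap('wrist',sys.argv[1]); p0=list(map(float,sys.argv[2].split(',')))
    uv=studs(im,0,c); print(len(uv)); p,d=fit(uv,c,p0); print('bed',p[:2].round(4),np.degrees(p[2]).round(2),'res',d.round(4))
    print('stop-side pts @+-95:',T(p,np.array([[.05,.095],[.05,-.095]])).round(4).tolist(),'rear pts',T(p,np.array([[-.05,.095],[-.05,-.095]])).round(4).tolist())
E
python3 plan.py; python3 bed.py w2 .56,.02,.08
python3 - <<'E'
from bed import *
c=np.load('pics/w1.npy',allow_pickle=True)[0];im=cv2.imread('pics/w1.png')[:,:,::-1]
uv=studs(im,0,c);print(len(uv)); p,d=fit(uv,c,(.548,.02,-.012));print(p,d)
E
```

```text
t 3.2 tcp [ 0.5059 -0.0792  0.0106] yaw 3.84 F [-17.3  -5.3  15.4] gap 0.005 gf 9.2 q [ 0.13  0.73 -0.03  1.98  0.07  0.46 -1.46]
6
bed [0.5571 0.0227] 5.31 res [0.001  0.0004 0.0009 0.0005 0.0009]
stop-side pts @+-95: [[0.5981, 0.1219], [0.6157, -0.0673]] rear pts [[0.4985, 0.1127], [0.5161, -0.0765]]
8
[ 0.54872121  0.01972103 -0.00520154] [0.00186441 0.00085432 0.00083255 0.00175023 0.00188916 0.00077763
 0.00083107 0.00198091]
```

Call:
{"method": "arm_command", "body": {
  "deltas": [-0.045,0,0,0,0.01,0,-0.045,-0.05,0,0,0.015,0,-0.045,-0.1,0,0,0.015,0,-0.045,-0.15,0,0,0.015,0,-0.045,-0.19,0,0,0.015,0]
}}

```text
time_s: 3.75
tcp_pos: [0.4605, 0.1144, 0.0119]
tcp_rot: [0.999, 0.036, 0.006, -0.001]
force: [-0.8, 0.1, 0.1]
finger_gap: 0.001
gripper_force: 0.0
```

Call:
{"method": "arm_command", "body": {
  "deltas": [0.006,0,0,0,0,0,0.012,0,0,0,0,0,0.018,0,0,0,0,0,0.024,0,0,0,0,0,0.03,0,0,0,0,0]
}}

```text
time_s: 4.25
tcp_pos: [0.4885, 0.1108, 0.0109]
tcp_rot: [0.999, 0.034, 0.002, 0.001]
force: [-6.8, -0.8, 5.9]
finger_gap: 0.004
gripper_force: 3.5
```

Call:
{"method": "arm_command", "body": {
  "deltas": [0.006,0,0,0,0,0,0.012,0,0,0,0,0,0.018,0,0,0,0,0,0.024,0,0,0,0,0,0.03,0,0,0,0,0]
}}

```text
time_s: 4.75
tcp_pos: [0.5056, 0.1145, 0.0098]
tcp_rot: [0.999, 0.035, -0.01, 0.0]
force: [-17.5, 2.8, 13.6]
finger_gap: 0.006
gripper_force: 8.8
```

```bash
python3 plan.py; python3 bed.py w3 .565,.02,-.05
```

```text
t 4.8 tcp [0.5056 0.1145 0.0098] yaw 4.0 F [-17.5   2.8  13.6] gap 0.006 gf 8.8 q [-0.27  0.73  0.02  1.98 -0.04  0.46 -1.73]
6
bed [0.5677 0.0232] 1.21 res [0.0118 0.0016 0.0011 0.0008 0.0007 0.0004]
stop-side pts @+-95: [[0.6157, 0.1192], [0.6197, -0.0707]] rear pts [[0.5157, 0.1171], [0.5197, -0.0729]]
```

Call:
{"method": "arm_command", "body": {
  "deltas": [-0.025,0,0,0,0.01,0,-0.025,0.05,0,0,0.01,0,-0.02,0.1,0,0,0.01,0,-0.015,0.15,0,0,0.01,0,-0.01,0.19,0,0,0.01,0]
}}

```text
time_s: 5.3
tcp_pos: [0.5177, -0.077, 0.0099]
tcp_rot: [0.999, 0.034, 0.004, -0.002]
force: [-4.4, 4.7, -0.9]
finger_gap: 0.004
gripper_force: 2.3
```

Call:
{"method": "arm_command", "body": {
  "deltas": [0.006,0,0,0,0,0,0.012,0,0,0,0,0,0.018,0,0,0,0,0,0.024,0,0,0,0,0,0.03,0,0,0,0,0]
}}

```text
time_s: 5.8
tcp_pos: [0.5463, -0.0776, 0.0098]
tcp_rot: [0.999, 0.033, 0.003, 0.001]
force: [-5.7, -3.7, -1.7]
finger_gap: 0.005
gripper_force: 3.3
```

Call:
{"method": "arm_command", "body": {
  "deltas": [0.006,0,0,0,0,0,0.012,0,0,0,0,0,0.018,0,0,0,0,0,0.024,0,0,0,0,0,0.03,0,0,0,0,0]
}}

```text
time_s: 6.3
tcp_pos: [0.5708, -0.0746, 0.0097]
tcp_rot: [0.999, 0.034, -0.004, 0.001]
force: [-20.5, -3.4, 12.3]
finger_gap: 0.003
gripper_force: 10.2
```

```bash
python3 plan.py; python3 bed.py w4 .58,.02,.1
```

```text
t 6.3 tcp [ 0.5708 -0.0746  0.0097] yaw 3.85 F [-20.5  -3.4  12.3] gap 0.003 gf 10.2 q [ 0.11  0.78 -0.03  1.82  0.05  0.55 -1.46]
13
bed [0.6086 0.0424] -7.44 res [0.0096 0.0073 0.0063 0.0277 0.0197 0.0113 0.006  0.0047 0.0082 0.0073
 0.011  0.0102]
stop-side pts @+-95: [[0.6705, 0.1302], [0.6459, -0.0582]] rear pts [[0.5713, 0.1431], [0.5467, -0.0453]]
```

```bash
cat > fl.py <<'E'
from bed import *
import sys
# robust search over start yaw
def search(n,x0=.6,y0=.02,z=.0295):
    c=np.load(f'pics/{n}.npy',allow_pickle=True)[0];im=cv2.imread(f'pics/{n}.png')[:,:,::-1]
    uv=studs(im,0,c); best=None
    W=px2w(c,uv,z)[:,:2]
    for dx in np.arange(-.06,.061,.015):
      for dy in(-.03,-.015,0,.015,.03):
       for a in np.arange(-.3,.36,.06):
        Q=T((x0+dx,y0+dy,a),S); D=np.linalg.norm(W[:,None]-Q[None],axis=2)
        s=np.minimum(D.min(1),.02).sum()
        if best is None or s<best[0]: best=(s,(x0+dx,y0+dy,a))
    p,d=fit(uv,c,best[1],z); return uv,p,d
if __name__=='__main__':
    uv,p,d=search(sys.argv[1]); print(len(uv),'bed',p[:2].round(4),np.degrees(p[2]).round(2),d.round(4))
    print('far',T(p,np.array([[.05,.095],[.05,-.095]])).round(4).tolist(),'rear',T(p,np.array([[-.05,.095],[-.05,-.095]])).round(4).tolist())
E
python3 fl.py w4
```

```text
13 bed [0.6143 0.0396] -14.35 [0.0116 0.0088 0.0082 0.0188 0.0101 0.0041 0.0029 0.0079 0.0066 0.0026
 0.013 ]
far [[0.6863, 0.1192], [0.6392, -0.0648]] rear [[0.5894, 0.144], [0.5423, -0.04]]
```

View pics/w4.png

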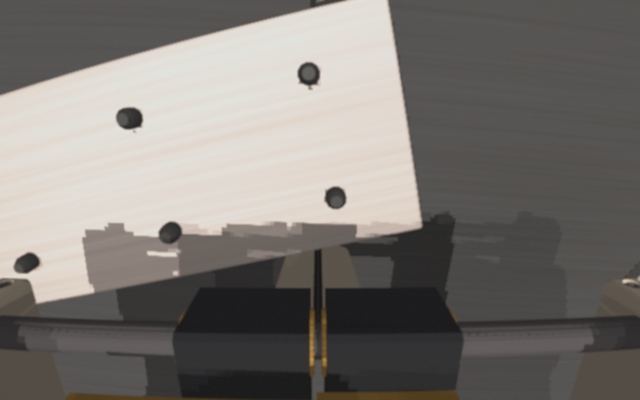

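The wrist view shows the bed turned well left-rear, with studs at (130,118), (309,73), (27,262), (170,232) and (335,197). Shadows broke the fit, so I'll refit with a stricter blob filter.

```bash
python3 - <<'E'
s=open('bed.py').read()
a=s.index('    g=im.min(2)'); b=s.index('    return np.array(out)')
s=s[:a]+'''    g=cv2.GaussianBlur(im.max(2),(3,3),0)
    bh=cv2.morphologyEx(g,cv2.MORPH_BLACKHAT,cv2.getStructuringElement(cv2.MORPH_ELLIPSE,(41,41)))
    m=((g<75)&(bh>35)).astype(np.uint8); m[280:,:]=0
    n,_,st,ce=cv2.connectedComponentsWithStats(m); out=[]
    for i in range(1,n):
        if 25<st[i,4]<900 and max(st[i,2],st[i,3])<1.8*min(st[i,2],st[i,3]) and st[i,4]>.5*st[i,2]*st[i,3]: out.append(ce[i])
'''+s[b:]
open('bed.py','w').write(s)
E
for n in w1 w3 w4; do python3 fl.py $n; done
```

```text
1 bed [ 0.54 -0.01] -17.19 []
far [[0.6158, 0.066], [0.5597, -0.1155]] rear [[0.5203, 0.0955], [0.4642, -0.086]]
5 bed [0.5682 0.0251] 0.92 [0.0011 0.0019 0.0028 0.0007 0.0006]
far [[0.6167, 0.1209], [0.6198, -0.0691]] rear [[0.5167, 0.1193], [0.5198, -0.0707]]
4 bed [0.6031 0.0331] 12.17 [0.0044 0.0036 0.0151 0.0018]
far [[0.6319, 0.1365], [0.672, -0.0492]] rear [[0.5341, 0.1154], [0.5742, -0.0703]]
```

```bash
python3 - <<'E'
from bed import *
c=np.load('pics/w4.npy',allow_pickle=True)[0]
for a in(.2,.25,.3):
    p,d=fit(np.array([(130,118),(309,73),(27,262),(170,232),(335,197.)]),c,(.59,.03,a)); print(p,d)
print('far',T(p,np.array([[.05,.095],[.05,-.095],[.05,-.15]])).round(4).tolist(),'rear',T(p,np.array([[-.05,.095],[-.05,-.095]])).round(4).tolist())
E
python3 plan.py .50,-.075,.01,4.3 .49,.12,.01,4.3 .57,.12,.01,4.3
```

```text
[0.60324688 0.03593144 0.28469338] [0.00085588 0.0008418  0.00125619 0.0003481  0.0011757 ]
[0.60324687 0.03593143 0.28469362] [0.00085588 0.0008418  0.0012562  0.0003481  0.0011757 ]
[0.60324688 0.03593144 0.2846935 ] [0.00085588 0.0008418  0.00125619 0.0003481  0.0011757 ]
far [[0.6246, 0.1412], [0.6779, -0.0412], [0.6934, -0.094]] rear [[0.5286, 0.1131], [0.5819, -0.0693]]
t 6.3 tcp [ 0.5708 -0.0746  0.0098] yaw 3.86 F [-14.9  -2.8   7. ] gap 0.004 gf 7.8 q [ 0.11  0.78 -0.03  1.82  0.05  0.55 -1.46]
.50,-.075,.01,4.3 -> [-0.0706 -0.0044  0.0003] [ 0.0008  0.0082 -0.0077]
.49,.12,.01,4.3 -> [ 0.0046 -0.1952 -0.    ] [0. 0. 0.]
.57,.12,.01,4.3 -> [0.0798 0.006  0.    ] [0. 0. 0.]
```

Call:
{"method": "arm_command", "body": {
  "deltas": [-0.04,0,0,0,0.008,0,-0.08,0,0,0,0.008,0,-0.08,-0.05,0,0,0.008,0,-0.08,-0.1,0,0,0.008,0,-0.08,-0.15,0,0,0.008,0]
}}

```text
time_s: 6.85
tcp_pos: [0.4935, 0.0735, 0.011]
tcp_rot: [0.999, 0.033, 0.015, -0.001]
force: [1.1, 0.7, 0.1]
finger_gap: 0.003
gripper_force: 0.0
```

Call:
{"method": "arm_command", "body": {
  "deltas": [0,-0.04,0,0,0,0,0,-0.05,0,0,0,0,0.01,-0.05,0,0,0,0,0.016,-0.05,0,0,0,0,0.022,-0.05,0,0,0,0]
}}

```text
time_s: 7.35
tcp_pos: [0.5125, 0.1213, 0.0114]
tcp_rot: [0.999, 0.033, 0.014, 0.0]
force: [0.3, 0.2, 0.6]
finger_gap: 0.004
gripper_force: 0.0
```

Call:
{"method": "arm_command", "body": {
  "deltas": [0.006,0,0,0,0,0,0.012,0,0,0,0,0,0.018,0,0,0,0,0,0.024,0,0,0,0,0,0.03,0,0,0,0,0]
}}

```text
time_s: 7.85
tcp_pos: [0.533, 0.1264, 0.0107]
tcp_rot: [0.999, 0.035, 0.005, -0.001]
force: [-8.1, 4.5, 1.3]
finger_gap: 0.01
gripper_force: 3.7
```

```bash
python3 plan.py; python3 -c "
from h import *
snap('wrist','w5')"; python3 fl.py w5
```

```text
t 7.8 tcp [0.533  0.1264 0.0107] yaw 4.04 F [-8.1  4.5  1.3] gap 0.01 gf 3.7 q [-0.29  0.75  0.03  1.92 -0.04  0.47 -1.73]
5 bed [0.6124 0.0375] 10.99 [0.0007 0.0008 0.0005 0.0012]
far [[0.6434, 0.1403], [0.6796, -0.0462]] rear [[0.5452, 0.1212], [0.5815, -0.0653]]
```

Call:
{"method": "arm_command", "body": {
  "deltas": [0.005,0,0,0,0,0,0.01,0,0,0,0,0,0.015,0,0,0,0,0,0.02,0,0,0,0,0,0.022,0,0,0,0,0]
}}

```text
time_s: 8.4
tcp_pos: [0.558, 0.1278, 0.0109]
tcp_rot: [0.999, 0.035, 0.008, -0.001]
force: [-7.2, 2.5, 0.6]
finger_gap: 0.003
gripper_force: 3.6
```

```bash
python3 plan.py; python3 -c "
from h import *
snap('wrist','w6')"; python3 fl.py w6
```

```text
t 8.4 tcp [0.558  0.1278 0.0109] yaw 3.96 F [-7.2  2.5  0.6] gap 0.003 gf 3.6 q [-0.28  0.77  0.03  1.85 -0.04  0.51 -1.73]
5 bed [0.6251 0.0319] 4.69 [0.0006 0.0037 0.0011 0.0005 0.0234]
far [[0.6671, 0.1307], [0.6827, -0.0587]] rear [[0.5675, 0.1225], [0.583, -0.0669]]
```

Call:
{"method": "arm_command", "body": {
  "deltas": [0.002,0,0,0,0,0,0.004,0,0,0,0,0,0.006,0,0,0,0,0,0.007,0,0,0,0,0,0.008,0,0,0,0,0]
}}

```text
time_s: 8.95
tcp_pos: [0.5642, 0.1282, 0.011]
tcp_rot: [0.999, 0.034, 0.006, -0.001]
force: [-8.8, 3.3, 1.5]
finger_gap: 0.006
gripper_force: 4.2
```

Call:
{"method": "arm_command", "body": {
  "deltas": [-0.03,0,0,0,0,0,-0.03,0.05,0,0,0,0,-0.03,0.1,0,0,0,0,-0.02,0.15,0,0,0,0,-0.01,0.19,0,0,0,0]
}}

```text
time_s: 9.45
tcp_pos: [0.5733, -0.0671, 0.0126]
tcp_rot: [0.999, 0.032, 0.013, 0.0]
force: [-2.4, 3.6, -0.3]
finger_gap: 0.01
gripper_force: 1.6
```

Call:
{"method": "arm_command", "body": {
  "deltas": [0.005,0,0,0,0,0,0.01,0,0,0,0,0,0.015,0,0,0,0,0,0.02,0,0,0,0,0,0.024,0,0,0,0,0]
}}

```text
time_s: 9.95
tcp_pos: [0.5785, -0.0691, 0.0112]
tcp_rot: [0.999, 0.031, -0.007, 0.003]
force: [-29.7, -8.1, 25.5]
finger_gap: 0.004
gripper_force: 15.3
```

```bash
python3 plan.py; python3 -c "
from h import *
snap('wrist','w7')"; python3 fl.py w7
```

```text
t 9.9 tcp [ 0.5785 -0.0691  0.0112] yaw 3.55 F [-29.7  -8.1  25.5] gap 0.004 gf 15.3 q [ 0.09  0.78 -0.01  1.8   0.03  0.58 -1.46]
5 bed [0.6317 0.0272] 4.45 [0.0009 0.0021 0.003  0.0006 0.0005]
far [[0.6742, 0.1258], [0.6889, -0.0636]] rear [[0.5745, 0.1181], [0.5892, -0.0714]]
```

Call:
{"method": "arm_command", "body": {
  "deltas": [-0.05,0,0,0,0.005,0,-0.05,-0.05,0,0,0.005,0,-0.05,-0.1,0,0,0.005,0,-0.05,-0.15,0,0,0.005,0,-0.05,-0.185,0,0,0.005,0]
}}

```text
time_s: 10.5
tcp_pos: [0.5351, 0.1244, 0.012]
tcp_rot: [0.999, 0.036, 0.016, -0.002]
force: [0.5, -0.5, 0.1]
finger_gap: 0.002
gripper_force: 0.0
```

```bash
python3 plan.py .575,.118,.011,4.3
```

```text
t 10.5 tcp [0.5351 0.1244 0.012 ] yaw 4.08 F [ 0.5 -0.5  0.1] gap 0.002 gf 0.0 q [-0.29  0.74  0.03  1.94 -0.04  0.44 -1.73]
.575,.118,.011,4.3 -> [0.0393 0.0092 0.0023] [-0.002  -0.033  -0.0039]
```

Call:
{"method": "arm_command", "body": {
  "deltas": [0.01,0.002,0,0,-0.02,0,0.02,0.005,0,0,-0.03,0,0.024,0.005,0,0,-0.03,0,0.028,0.005,0,0,-0.03,0,0.032,0.005,0,0,-0.03,0]
}}

```text
time_s: 11.0
tcp_pos: [0.5646, 0.1172, 0.0125]
tcp_rot: [0.999, 0.034, -0.002, 0.0]
force: [-6.7, -1.6, 5.3]
finger_gap: 0.006
gripper_force: 3.6
```

Call:
{"method": "arm_command", "body": {
  "deltas": [0.002,0,0,0,0,0,0.004,0,0,0,0,0,0.006,0,0,0,0,0,0.008,0,0,0,0,0,0.01,0,0,0,0,0]
}}

```text
time_s: 11.5
tcp_pos: [0.5645, 0.1173, 0.0119]
tcp_rot: [0.999, 0.035, -0.013, 0.002]
force: [-19.4, -2.1, 16.6]
finger_gap: 0.004
gripper_force: 9.7
```

```bash
python3 plan.py; python3 -c "
from h import *
snap('wrist','w8')"; python3 fl.py w8
```

```text
t 11.5 tcp [0.5645 0.1173 0.0119] yaw 4.01 F [-19.4  -2.1  16.6] gap 0.004 gf 9.7 q [-0.26  0.78  0.03  1.8  -0.04  0.58 -1.71]
5 bed [0.6316 0.031 ] 3.99 [0.0011 0.0011 0.0006 0.0007 0.0027]
far [[0.6749, 0.1293], [0.6881, -0.0603]] rear [[0.5751, 0.1223], [0.5884, -0.0672]]
```

Call:
{"method": "arm_command", "body": {
  "deltas": [0.002,0,0,0,0,0,0.004,0,0,0,0,0,0.006,0,0,0,0,0,0.008,0,0,0,0,0,0.008,0,0,0,0,0]
}}

```text
time_s: 12.05
tcp_pos: [0.5644, 0.1172, 0.0119]
tcp_rot: [0.999, 0.035, -0.021, 0.002]
force: [-27.8, -2.9, 26.9]
finger_gap: 0.003
gripper_force: 14.8
```

Call:
{"method": "arm_command", "body": {
  "deltas": [-0.03,0,0,0,0,0,-0.06,0,0,0,0.01,0,-0.06,0,-0.05,0,0.014,0,-0.06,0.03,-0.1,0,0.014,0,-0.06,0.06,-0.15,0,0.014,0]
}}

```text
time_s: 12.55
tcp_pos: [0.5282, 0.0642, 0.1502]
tcp_rot: [0.999, 0.036, 0.008, -0.001]
force: [1.3, -1.0, -0.9]
finger_gap: 0.008
gripper_force: 0.0
```

Call:
{"method": "arm_command", "body": {
  "deltas": [0.02,0.02,-0.03,0,0,0,0.03,0.04,-0.06,0,0,0,0.03,0.04,-0.09,0,0,0,0.03,0.04,-0.1,0,0,0,0.03,0.04,-0.1,0,0,0],
  "gripper": 0
}}

```text
time_s: 13.05
tcp_pos: [0.5602, 0.0265, 0.2501]
tcp_rot: [0.999, 0.035, 0.009, -0.001]
force: [-0.5, -0.4, -0.3]
finger_gap: 0.384
gripper_force: 0.0
```

```bash
python3 plan.py; python3 -c "
from h import *
snap('wrist','w9');snap('top','t9')"; python3 fl.py w9
```

```text
t 13.1 tcp [0.5602 0.0265 0.2501] yaw 4.02 F [-0.5 -0.4 -0.3] gap 0.384 gf 0.0 q [-0.11  0.44  0.04  1.66 -0.02  1.03 -1.57]
2 bed [0.5408 0.0386] -3.45 [0.]
far [[0.5964, 0.1304], [0.585, -0.0593]] rear [[0.4966, 0.1364], [0.4852, -0.0532]]
```

View pics/w9.png

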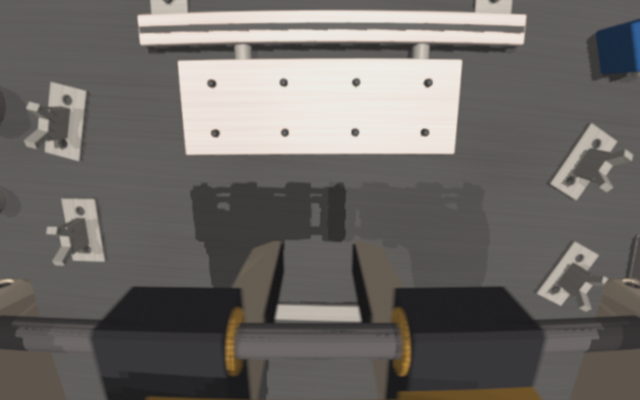

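Wrist view: the bed sits square with its far edge on both stops, at (243,52) and (421,50). Studs are at (212,83) to (428,83) and (215,133) to (425,132). All four cradles are visible, undisturbed.

```bash
cat > cr.py <<'E'
from h import *
import sys
def cradles(im,c,thr=120):
    """foot plates as (x,y,yaw deg), z=.006 plane"""
    H,W=im.shape[:2]; m=(im.min(2)>thr).astype(np.uint8); m[280:]=0 if H==400 else m[280:]
    m=cv2.morphologyEx(m,cv2.MORPH_CLOSE,np.ones((9,9)))
    out=[]
    for k in cv2.findContours(m,cv2.RETR_EXTERNAL,cv2.CHAIN_APPROX_NONE)[0]:
        if cv2.contourArea(k)<100: continue
        Wd=px2w(c,k[:,0].astype(float),.006)[:,:2]
        (cx,cy),(w,h),_=r=cv2.minAreaRect((Wd*1000).astype(np.float32))
        if not(75<max(w,h)<100 and 38<min(w,h)<60): continue
        B=cv2.boxPoints(r); e=[B[1]-B[0],B[2]-B[1]]; e=max(e,key=np.linalg.norm); a=np.degrees(np.arctan2(e[1],e[0])); a=(a+90)%180-90
        out.append((cx/1000,cy/1000,a,w,h))
    return out
if __name__=='__main__':
    im,c=snap('wrist',sys.argv[1])
    for o in cradles(im,c): print(np.round(o,4))
E
python3 - <<'E'
from cr import *; from bed import fit,T
c=np.load('pics/w9.npy',allow_pickle=True)[0]; im=cv2.imread('pics/w9.png')[:,:,::-1]
print('imgcentre',px2w(c,[[320,200]],.006))
g=im.max(2).astype(float); uv=[]
for u,v in [(212,83),(284,82),(356,82),(428,83),(215,133),(285,132),(355,132),(425,132)]:
    P=g[v-8:v+9,u-8:u+9]; w=np.clip(150-P,0,None); Y,X=np.mgrid[v-8:v+9,u-8:u+9]; uv.append(((w*X).sum()/w.sum(),(w*Y).sum()/w.sum()))
p,d=fit(np.array(uv),c,(.63,.025,.075)); print('bed',p,np.degrees(p[2]),d)
for y in(.114,.038,-.038,-.114): print('seat',T(p,np.array([[0,y]])).round(4))
print('rear',T(p,np.array([[-.05,.095],[-.05,-.095]])).round(4).tolist())
for n in('w9','t9'):
    c=np.load(f'pics/{n}.npy',allow_pickle=True)[0]; im=cv2.imread(f'pics/{n}.png')[:,:,::-1]
    for o in cradles(im,c,140 if n=='t9' else 110): print(n,np.round(o,4))
E
python3 plan.py
```

```text
imgcentre [[0.5222843  0.02074343 0.006     ]]
bed [0.63031822 0.02924869 0.0744234 ] 4.264146855311744 [0.00123834 0.00055734 0.00056958 0.00121825 0.00121626 0.00052544
 0.00056563 0.00121317]
seat [[0.6218 0.1429]]
seat [[0.6275 0.0671]]
seat [[ 0.6331 -0.0086]]
seat [[ 0.6388 -0.0844]]
rear [[0.5734, 0.1203], [0.5875, -0.0692]]
w9 [  0.5923  -0.2958 -24.8893  47.9287  85.6825]
t9 [  0.4438  -0.3146 -22.9195  46.4037  86.5222]
t9 [ 0.4616  0.3198  3.6038 87.0655 45.773 ]
t9 [  0.5975   0.3285 -11.1105  46.5972  87.3263]
t9 [  0.5929  -0.2947 -23.3281  47.3141  86.8782]
t 13.2 tcp [0.5586 0.0268 0.2475] yaw 4.07 F [-0.7 -0.5  0.1] gap 0.465 gf 0.0 q [-0.11  0.44  0.04  1.66 -0.02  1.03 -1.57]
```

```bash
python3 plan.py .592,-.295,.2,-24
```

```text
t 13.2 tcp [0.5586 0.0268 0.2475] yaw 4.07 F [-0.7 -0.5  0.1] gap 0.465 gf 0.0 q [-0.11  0.44  0.04  1.66 -0.02  1.03 -1.57]
.592,-.295,.2,-24 -> [0.0099 0.3234 0.0475] [-0.0037 -0.0127  0.49  ]
```

Call:
{"method": "arm_command", "body": {
  "deltas": [0,0.03,0,0,0,0,0,0.07,0,0,0,0,0,0.11,0,0,0,0,0,0.15,0,0,0,0,0,0.16,0,0,0,0]
}}

```text
time_s: 13.65
tcp_pos: [0.5691, -0.1394, 0.2467]
tcp_rot: [1.0, 0.031, 0.006, 0.001]
force: [-0.5, 0.9, -0.1]
finger_gap: 0.501
gripper_force: 0.0
```

Call:
{"method": "arm_command", "body": {
  "deltas": [0.002,0.04,0,0,0,0.1,0.004,0.08,0.01,0,0,0.2,0.006,0.12,0.02,0,-0.006,0.3,0.01,0.15,0.04,0,-0.012,0.4,0.01,0.163,0.048,0,-0.012,0.49]
}}

```text
time_s: 14.15
tcp_pos: [0.5914, -0.2969, 0.1967]
tcp_rot: [0.977, -0.212, -0.002, -0.002]
force: [-2.2, 0.3, -0.3]
finger_gap: 0.503
gripper_force: 0.0
```

Call:
{"method": "arm_command", "body": {
  "deltas": [0,0,0,0,0,0,0,0,0,0,0,0,0,0,0,0,0,0,0,0,0,0,0,0,0,0,0,0,0,0]
}}

```text
time_s: 14.65
tcp_pos: [0.5936, -0.2943, 0.202]
tcp_rot: [0.978, -0.208, 0.002, -0.002]
force: [0.8, -0.7, -0.1]
finger_gap: 0.5
gripper_force: 0.0
```

```bash
python3 cr.py w10; python3 plan.py .592,-.295,.2,-24
```

```text
[  0.5928  -0.2955 -23.8766  44.7884  83.8387]
t 14.7 tcp [ 0.5934 -0.2946  0.2019] yaw -23.99 F [ 0.6 -0.1 -0.5] gap 0.498 gf 0.0 q [ 0.32  0.65  0.2   1.41 -0.14  1.08 -1.44]
.592,-.295,.2,-24 -> [-0.0012  0.0009  0.0019] [-0.0051 -0.0036  0.0002]
```

View pics/w10.png

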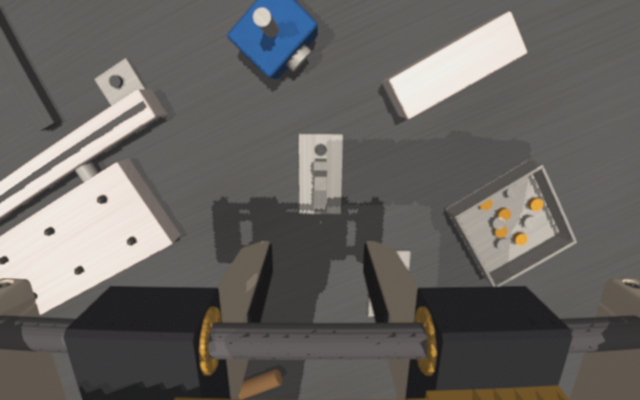

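Wrist view: the cradle lies between the fingers, with its foot from (300,134) to (342,213). It measures 45 x 84 mm, so I'll descend.

```bash
python3 plan.py .5928,-.2955,.011,-23.9
```

```text
t 14.7 tcp [ 0.5934 -0.2946  0.2019] yaw -23.99 F [ 0.6 -0.1 -0.5] gap 0.498 gf 0.0 q [ 0.32  0.65  0.2   1.41 -0.14  1.08 -1.44]
.5928,-.2955,.011,-23.9 -> [-0.0009  0.002   0.1909] [-0.0051 -0.0036 -0.0015]
```

Call:
{"method": "arm_command", "body": {
  "deltas": [-0.001,0.002,0.04,-0.005,-0.004,0,-0.001,0.002,0.085,-0.005,-0.004,0,-0.001,0.002,0.13,-0.005,-0.004,0,-0.001,0.002,0.165,-0.005,-0.004,0,-0.001,0.002,0.19,-0.005,-0.004,0]
}}

```text
time_s: 15.2
tcp_pos: [0.5911, -0.2951, 0.0086]
tcp_rot: [0.978, -0.208, -0.002, -0.001]
force: [-0.2, -0.8, -0.3]
finger_gap: 0.499
gripper_force: 0.0
```

Call:
{"method": "arm_command", "body": {
  "deltas": [0,0,0,0,0,0,0,0,0,0,0,0,0,0,0,0,0,0,0,0,0,0,0,0,0,0,0,0,0,0],
  "gripper": 1,
  "force": 45
}}

```text
time_s: 15.7
tcp_pos: [0.5934, -0.2964, 0.013]
tcp_rot: [0.978, -0.209, 0.001, 0.0]
force: [-1.2, -1.8, 3.0]
finger_gap: 0.124
gripper_force: 45.0
```

Call:
{"method": "arm_command", "body": {
  "deltas": [0,0,0,0,0,0,0,0,0,0,0,0,0,0,0,0,0,0,0,0,0,0,0,0,0,0,0,0,0,0]
}}

```text
time_s: 16.2
tcp_pos: [0.5933, -0.2964, 0.013]
tcp_rot: [0.978, -0.209, 0.001, 0.0]
force: [0.1, 1.5, 6.2]
finger_gap: 0.124
gripper_force: 45.0
```

```bash
python3 plan.py .5928,-.2955,.15,-23.9 .6388,-.0844,.15,4.26 .6388,-.0844,.05,4.26
```

```text
t 16.2 tcp [ 0.5933 -0.2964  0.013 ] yaw -24.07 F [0.1 1.5 6.2] gap 0.124 gf 45.0 q [ 0.34  0.87  0.16  1.57 -0.18  0.72 -1.41]
.5928,-.2955,.15,-23.9 -> [-0.0007 -0.0006 -0.137 ] [-0.0002 -0.0014 -0.003 ]
.6388,-.0844,.15,4.26 -> [-0.0435 -0.2116 -0.    ] [ 0.      0.     -0.4915]
.6388,-.0844,.05,4.26 -> [-0.  -0.   0.1] [0. 0. 0.]
```

Call:
{"method": "arm_command", "body": {
  "deltas": [0,0,-0.02,0,0,0,0,0,-0.05,0,0,0,0,0,-0.09,0,0,0,0,0,-0.12,0,0,0,0,0,-0.14,0,0,0]
}}

```text
time_s: 16.7
tcp_pos: [0.5926, -0.2966, 0.1534]
tcp_rot: [0.978, -0.209, 0.0, 0.0]
force: [0.9, 0.3, -2.4]
finger_gap: 0.125
gripper_force: 45.0
```

Call:
{"method": "arm_command", "body": {
  "deltas": [-0.008,-0.04,0,0,0,-0.09,-0.017,-0.085,0,0,0,-0.19,-0.027,-0.13,0,0,0,-0.29,-0.036,-0.175,0,0,0,-0.39,-0.043,-0.211,0,0,0,-0.49]
}}

```text
time_s: 17.2
tcp_pos: [0.6387, -0.0819, 0.1504]
tcp_rot: [0.999, 0.038, -0.002, -0.001]
force: [0.9, 0.8, -2.6]
finger_gap: 0.128
gripper_force: 45.0
```

Call:
{"method": "arm_command", "body": {
  "deltas": [0,0,0,0,0,0,0,0,0.03,0,0,0,0,0,0.05,0,0,0,0,0,0.06,0,0,0,0,0,0.06,0,0,0]
}}

```text
time_s: 17.7
tcp_pos: [0.6373, -0.0864, 0.0891]
tcp_rot: [0.999, 0.035, -0.003, -0.0]
force: [-1.1, 0.3, -2.2]
finger_gap: 0.125
gripper_force: 45.0
```

```bash
python3 plan.py .6388,-.0844,.05,4.26; python3 -c "
from h import *
snap('wrist','w11')"
```

```text
t 17.7 tcp [ 0.6373 -0.0864  0.0891] yaw 3.96 F [-1.1  0.3 -2.2] gap 0.125 gf 45.0 q [ 0.06  0.74  0.06  1.58 -0.06  0.83 -1.35]
.6388,-.0844,.05,4.26 -> [ 0.0019 -0.0018  0.0391] [-0.0009  0.0061 -0.0053]
```

View pics/w11.png

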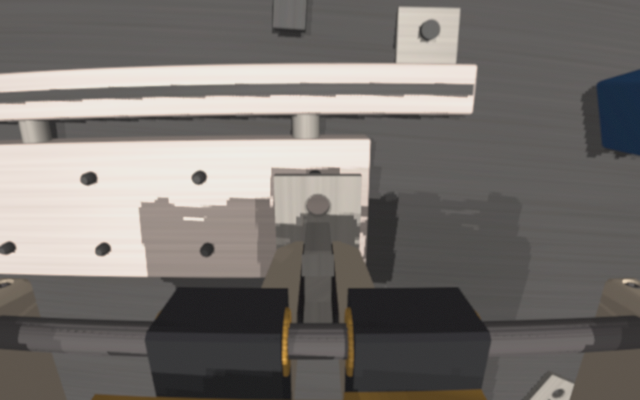

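Wrist view: the held cradle is over the right-hand studs, with its front hole at (317,205). I'll align it and lower slowly.

Call:
{"method": "arm_command", "body": {
  "deltas": [0.002,-0.002,0.01,-0.001,0.006,-0.005,0.002,-0.002,0.02,-0.001,0.006,-0.005,0.002,-0.002,0.03,-0.001,0.006,-0.005,0.002,-0.002,0.036,-0.001,0.006,-0.005,0.002,-0.002,0.036,-0.001,0.006,-0.005]
}}

```text
time_s: 18.25
tcp_pos: [0.6399, -0.0838, 0.0538]
tcp_rot: [0.999, 0.037, 0.001, 0.0]
force: [-1.5, 0.1, -2.8]
finger_gap: 0.126
gripper_force: 45.0
```

```bash
python3 plan.py .6393,-.0844,.053,4.26
```

```text
t 18.2 tcp [ 0.6399 -0.0838  0.0538] yaw 4.29 F [-1.5  0.1 -2.8] gap 0.126 gf 45.0 q [ 0.06  0.79  0.06  1.6  -0.06  0.75 -1.35]
.6393,-.0844,.053,4.26 -> [-0.0006  0.0006  0.0007] [ 0.0001 -0.0019  0.0005]
```

Call:
{"method": "arm_command", "body": {
  "deltas": [0,0,0.003,0,0,0,0,0,0.006,0,0,0,0,0,0.009,0,0,0,0,0,0.012,0,0,0,0,0,0.014,0,0,0]
}}

```text
time_s: 18.75
tcp_pos: [0.6409, -0.0838, 0.0409]
tcp_rot: [0.999, 0.037, 0.002, 0.0]
force: [0.1, -0.5, -2.3]
finger_gap: 0.128
gripper_force: 45.0
```

```bash
python3 plan.py .6393,-.0844,.038,4.26
```

```text
t 18.8 tcp [ 0.6409 -0.0838  0.0409] yaw 4.29 F [ 0.1 -0.5 -2.3] gap 0.128 gf 45.0 q [ 0.06  0.81  0.06  1.61 -0.06  0.72 -1.35]
.6393,-.0844,.038,4.26 -> [-0.0016  0.0004  0.0029] [ 0.0005 -0.0044  0.0006]
```

Call:
{"method": "arm_command", "body": {
  "deltas": [-0.001,0,0.001,0,0,0,-0.001,0,0.002,0,0,0,-0.001,0,0.003,0,0,0,-0.001,0,0.004,0,0,0,-0.001,0,0.004,0,0,0]
}}

```text
time_s: 19.25
tcp_pos: [0.6401, -0.084, 0.038]
tcp_rot: [0.999, 0.037, 0.002, 0.0]
force: [-1.6, -0.4, 2.9]
finger_gap: 0.127
gripper_force: 45.0
```

```bash
python3 plan.py
```

```text
t 19.2 tcp [ 0.6401 -0.084   0.038 ] yaw 4.29 F [-1.6 -0.4  2.9] gap 0.127 gf 45.0 q [ 0.07  0.81  0.05  1.61 -0.06  0.72 -1.35]
```

Call:
{"method": "arm_command", "body": {
  "deltas": [0,0,0,0,0,0,0,0,0,0,0,0,0,0,0,0,0,0,0,0,0,0,0,0,0,0,0,0,0,0],
  "gripper": 0
}}

```text
time_s: 19.75
tcp_pos: [0.64, -0.084, 0.0371]
tcp_rot: [0.999, 0.037, 0.002, 0.0]
force: [0.6, -0.5, 1.1]
finger_gap: 0.482
gripper_force: 0.0
```

Call:
{"method": "arm_command", "body": {
  "deltas": [0,0,-0.01,0,0,0,0,0,-0.04,0,0,0,0,0,-0.08,0,0,0,0,0,-0.12,0,0,0,0,0,-0.16,0,0,0]
}}

```text
time_s: 20.25
tcp_pos: [0.6391, -0.084, 0.1996]
tcp_rot: [0.999, 0.037, 0.003, 0.0]
force: [0.2, 0.4, -0.4]
finger_gap: 0.5
gripper_force: 0.0
```

```bash
python3 plan.py .444,-.3146,.2,-23; python3 bed.py w12 .63,.029,.0744
```

```text
t 20.2 tcp [ 0.6391 -0.084   0.1996] yaw 4.29 F [ 0.2  0.4 -0.4] gap 0.5 gf 0.0 q [ 0.06  0.62  0.07  1.47 -0.05  1.04 -1.36]
.444,-.3146,.2,-23 -> [-0.2118  0.2154 -0.0013] [-0.0005 -0.0055  0.4762]
2
bed [0.63   0.0294] 4.26 res [0.]
stop-side pts @+-95: [[0.6728, 0.1279], [0.687, -0.0616]] rear pts [[0.5731, 0.1205], [0.5872, -0.069]]
```

View pics/w12.png

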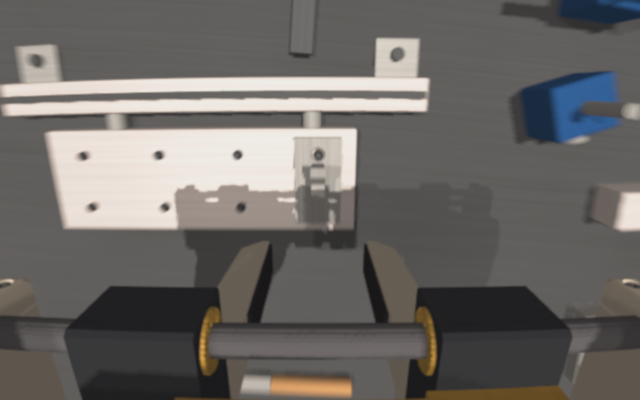

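Wrist view: the cradle is seated, with its stud showing in the hole at (319,155), and the bed is still on both stops. Next is the near-right cradle.

Call:
{"method": "arm_command", "body": {
  "deltas": [-0.02,0.02,0,0,0,0,-0.05,0.05,0,0,0,0,-0.08,0.08,0,0,0,0,-0.1,0.11,0,0,0,0,-0.12,0.12,0,0,0,0]
}}

```text
time_s: 20.8
tcp_pos: [0.5268, -0.2173, 0.1975]
tcp_rot: [0.999, 0.035, 0.003, 0.002]
force: [-0.7, 0.1, -0.6]
finger_gap: 0.501
gripper_force: 0.0
```

Call:
{"method": "arm_command", "body": {
  "deltas": [-0.03,0.03,0,0,0,0.1,-0.06,0.06,0,0,0,0.2,-0.08,0.085,0,0,0,0.3,-0.092,0.095,0,0,-0.005,0.4,-0.092,0.095,0,0,-0.005,0.476]
}}

```text
time_s: 21.3
tcp_pos: [0.4413, -0.3174, 0.1972]
tcp_rot: [0.979, -0.204, -0.0, 0.001]
force: [-0.1, 0.4, 0.2]
finger_gap: 0.5
gripper_force: 0.0
```

Call:
{"method": "arm_command", "body": {
  "deltas": [0,0,0,0,0,0,0,0,0,0,0,0,0,0,0,0,0,0,0,0,0,0,0,0,0,0,0,0,0,0]
}}

```text
time_s: 21.8
tcp_pos: [0.4441, -0.3139, 0.1963]
tcp_rot: [0.98, -0.199, -0.0, -0.0]
force: [0.2, 0.4, 0.4]
finger_gap: 0.5
gripper_force: 0.0
```

```bash
python3 cr.py w13; python3 plan.py .444,-.3146,.013,-23
```

```text
[  0.337   -0.3734 -22.9006  54.895   88.9308]
t 21.9 tcp [ 0.444  -0.314   0.1963] yaw -22.94 F [-0.3 -0.   0.2] gap 0.503 gf 0.0 q [ 0.43  0.48  0.21  1.77 -0.12  0.91 -1.27]
.444,-.3146,.013,-23 -> [0.0003 0.0007 0.1833] [-0.0005  0.0005  0.001 ]
```

View pics/w13.png

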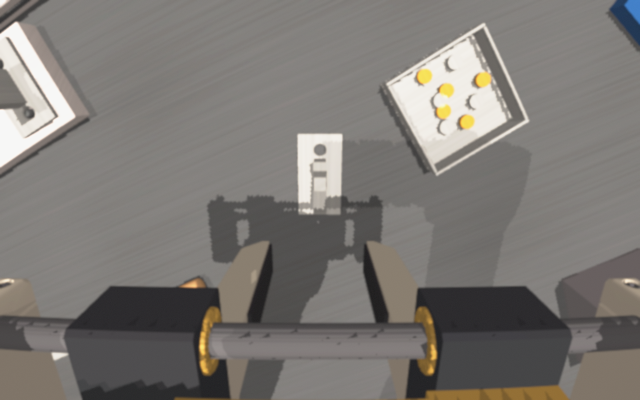

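Wrist view: the cradle is centred between the fingers, foot from (298,134) to (342,214). The auto-detection picked up something else, so I'll raise the threshold.

```bash
python3 - <<'E'
from cr import *
c=np.load('pics/w13.npy',allow_pickle=True)[0]; im=cv2.imread('pics/w13.png')[:,:,::-1]
for t in(150,170,190): print(t,[np.round(o,4) for o in cradles(im,c,t)])
E
sed -i 's/thr=120/thr=160/' cr.py
```

```text
150 [array([  0.4443,  -0.3155, -23.1275,  45.2452,  83.7348])]
170 [array([  0.4439,  -0.3152, -23.7816,  44.6699,  83.1295])]
190 [array([  0.4443,  -0.3156, -23.1217,  43.4144,  81.6343])]
```

Call:
{"method": "arm_command", "body": {
  "deltas": [0.001,0.001,0.04,0,0,0,0.001,0.001,0.085,0,0,0,0.001,0.001,0.13,0,0,0,0.001,0.001,0.165,0,0,0,0.001,0.001,0.184,0,0,0]
}}

```text
time_s: 22.35
tcp_pos: [0.443, -0.3142, 0.0093]
tcp_rot: [0.98, -0.199, -0.002, -0.001]
force: [-0.2, 0.3, -0.2]
finger_gap: 0.502
gripper_force: 0.0
```

Call:
{"method": "arm_command", "body": {
  "deltas": [0,0,0,0,0,0,0,0,0,0,0,0,0,0,0,0,0,0,0,0,0,0,0,0,0,0,0,0,0,0],
  "gripper": 1
}}

```text
time_s: 22.85
tcp_pos: [0.4451, -0.316, 0.0136]
tcp_rot: [0.98, -0.199, 0.001, 0.0]
force: [0.6, 1.6, 3.7]
finger_gap: 0.126
gripper_force: 45.0
```

Call:
{"method": "arm_command", "body": {
  "deltas": [0,0,0,0,0,0,0,0,0,0,0,0,0,0,0,0,0,0,0,0,0,0,0,0,0,0,0,0,0,0]
}}

```text
time_s: 23.35
tcp_pos: [0.4451, -0.316, 0.0136]
tcp_rot: [0.98, -0.199, 0.001, 0.0]
force: [0.2, 0.2, 5.8]
finger_gap: 0.127
gripper_force: 45.0
```

```bash
python3 plan.py .444,-.3155,.153,-23 .6331,-.0086,.153,4.26 .6331,-.0086,.09,4.26
```

```text
t 23.4 tcp [ 0.4451 -0.316   0.0136] yaw -22.98 F [0.2 0.2 5.8] gap 0.127 gf 45.0 q [ 0.49  0.75  0.14  1.92 -0.2   0.49 -1.21]
.444,-.3155,.153,-23 -> [-0.0009 -0.     -0.1394] [ 0.     -0.0018  0.0003]
.6331,-.0086,.153,4.26 -> [ 0.0542 -0.3564 -0.    ] [ 0.      0.     -0.4758]
.6331,-.0086,.09,4.26 -> [-0.    -0.     0.063] [0. 0. 0.]
```

Call:
{"method": "arm_command", "body": {
  "deltas": [0,0,-0.02,0,0,0,0,0,-0.05,0,0,0,0,0,-0.09,0,0,0,0,0,-0.12,0,0,0,0,0,-0.14,0,0,0]
}}

```text
time_s: 23.85
tcp_pos: [0.4446, -0.3155, 0.1543]
tcp_rot: [0.98, -0.199, 0.001, 0.0]
force: [0.5, -0.6, -2.6]
finger_gap: 0.124
gripper_force: 45.0
```

Call:
{"method": "arm_command", "body": {
  "deltas": [0.005,-0.03,0,0,0,0,0.01,-0.07,0,0,0,0,0.016,-0.11,0,0,0,0,0.022,-0.145,0,0,0,0,0.027,-0.175,0,0,0,0]
}}

```text
time_s: 24.35
tcp_pos: [0.5379, -0.162, 0.1517]
tcp_rot: [0.98, -0.198, -0.001, -0.001]
force: [-0.2, -0.7, -2.8]
finger_gap: 0.128
gripper_force: 45.0
```

Call:
{"method": "arm_command", "body": {
  "deltas": [0.006,-0.04,0,0,0,-0.1,0.012,-0.08,0,0,0,-0.2,0.018,-0.12,0,0,0,-0.3,0.024,-0.155,0,0,0,-0.4,0.028,-0.181,0,0,0,-0.476]
}}

```text
time_s: 24.85
tcp_pos: [0.6342, -0.0055, 0.1514]
tcp_rot: [0.999, 0.041, -0.001, -0.001]
force: [-0.1, 0.4, -2.4]
finger_gap: 0.125
gripper_force: 45.0
```

Call:
{"method": "arm_command", "body": {
  "deltas": [0,0,0,0,0,0,0,0,0.03,0,0,0,0,0,0.05,0,0,0,0,0,0.06,0,0,0,0,0,0.06,0,0,0]
}}

```text
time_s: 25.35
tcp_pos: [0.6321, -0.0098, 0.0905]
tcp_rot: [0.999, 0.037, -0.003, -0.0]
force: [-0.2, 0.7, -1.9]
finger_gap: 0.128
gripper_force: 45.0
```

```bash
python3 plan.py .6345,-.0086,.053,4.26; python3 -c "
from h import *
snap('wrist','w14')"
```

```text
t 25.4 tcp [ 0.6321 -0.0098  0.0905] yaw 4.23 F [-0.2  0.7 -1.9] gap 0.128 gf 45.0 q [-0.06  0.73  0.07  1.61 -0.07  0.81 -1.46]
.6345,-.0086,.053,4.26 -> [ 0.0027 -0.001   0.0375] [-0.0005  0.0052 -0.0005]
```

Call:
{"method": "arm_command", "body": {
  "deltas": [0.002,-0.001,0.01,0,0.005,0,0.002,-0.001,0.02,0,0.005,0,0.002,-0.001,0.03,0,0.005,0,0.002,-0.001,0.037,0,0.005,0,0.002,-0.001,0.037,0,0.005,0]
}}

```text
time_s: 25.9
tcp_pos: [0.6348, -0.008, 0.0539]
tcp_rot: [0.999, 0.037, 0.001, -0.0]
force: [0.1, -0.7, -3.4]
finger_gap: 0.126
gripper_force: 45.0
```

Call:
{"method": "arm_command", "body": {
  "deltas": [0,0,0,0,0,0,0,0,0,0,0,0,0,0,0.002,0,0,0,0,0,0.003,0,0,0,0,0,0.004,0,0,0]
}}

```text
time_s: 26.4
tcp_pos: [0.636, -0.008, 0.0515]
tcp_rot: [0.999, 0.037, 0.002, -0.0]
force: [-0.6, 0.5, -3.2]
finger_gap: 0.128
gripper_force: 45.0
```

```bash
python3 plan.py .6345,-.0086,.049,4.26
```

```text
t 26.4 tcp [ 0.636  -0.008   0.0515] yaw 4.29 F [-0.6  0.5 -3.2] gap 0.128 gf 45.0 q [-0.06  0.78  0.07  1.64 -0.07  0.72 -1.45]
.6345,-.0086,.049,4.26 -> [-0.0016  0.0005  0.0025] [-0.0006 -0.005   0.0005]
```

Call:
{"method": "arm_command", "body": {
  "deltas": [-0.001,0.0005,0.002,0,-0.003,0,-0.001,0.0005,0.005,0,-0.003,0,-0.001,0.0005,0.008,0,-0.003,0,-0.001,0.0005,0.011,0,-0.003,0,-0.001,0.0005,0.0135,0,-0.003,0]
}}

```text
time_s: 26.9
tcp_pos: [0.635, -0.0085, 0.0386]
tcp_rot: [0.999, 0.037, 0.001, -0.0]
force: [-5.3, -0.1, 13.4]
finger_gap: 0.124
gripper_force: 45.0
```

Call:
{"method": "arm_command", "body": {
  "deltas": [0,0,0,0,0,0,0,0,0.001,0,0,0,0,0,0.001,0,0,0,0,0,0.001,0,0,0,0,0,0.001,0,0,0]
}}

```text
time_s: 27.4
tcp_pos: [0.635, -0.0085, 0.0386]
tcp_rot: [0.999, 0.037, 0.001, -0.0]
force: [-2.9, 0.1, 6.6]
finger_gap: 0.124
gripper_force: 45.0
```

```bash
python3 plan.py .6345,-.0086,.038,4.26
```

```text
t 27.4 tcp [ 0.635  -0.0085  0.0386] yaw 4.29 F [-2.9  0.1  6.6] gap 0.124 gf 45.0 q [-0.06  0.8   0.07  1.64 -0.07  0.7  -1.45]
.6345,-.0086,.038,4.26 -> [-0.0005  0.0001  0.0006] [-0.0007 -0.002   0.0005]
```

Call:
{"method": "arm_command", "body": {
  "deltas": [0,0,0,0,0,0,0,0,0,0,0,0,0,0,0,0,0,0,0,0,0,0,0,0,0,0,0,0,0,0],
  "gripper": 0
}}

```text
time_s: 27.9
tcp_pos: [0.6351, -0.0086, 0.0368]
tcp_rot: [0.999, 0.037, 0.001, -0.0]
force: [-0.2, -0.2, -0.7]
finger_gap: 0.484
gripper_force: 0.0
```

Call:
{"method": "arm_command", "body": {
  "deltas": [0,0,-0.01,0,0,0,0,0,-0.04,0,0,0,0,0,-0.08,0,0,0,0,0,-0.13,0,0,0,0,0,-0.17,0,0,0]
}}

```text
time_s: 28.4
tcp_pos: [0.6354, -0.0088, 0.2106]
tcp_rot: [0.999, 0.037, 0.002, -0.0]
force: [0.8, 0.2, -0.3]
finger_gap: 0.498
gripper_force: 0.0
```

```bash
python3 - <<'E'
from cr import *
im,c=snap('top','t15')
print([np.round(o,4) for o in cradles(im,c,140)])
print('can top/base, collar',px2w(c,[[163.5,177]],.15),px2w(c,[[176,186]],.0),px2w(c,[[169,223]],.06))
cv2.imwrite('pics/t15c.png',cv2.resize(im[130:270,140:400,::-1],(780,420),interpolation=cv2.INTER_CUBIC))
E
python3 plan.py
```

```text
[array([ 0.4616,  0.3201,  4.3663, 87.0014, 46.2366]), array([  0.5974,   0.3285, -11.311 ,  46.6627,  87.3669])]
can top/base, collar [[0.61064826 0.43038817 0.15      ]] [[0.60833492 0.44677793 0.        ]] [[0.49391389 0.44387344 0.06      ]]
t 28.4 tcp [ 0.6396 -0.0089  0.2181] yaw 4.28 F [1.5 0.4 3.5] gap 0.499 gf 0.0 q [-0.07  0.59  0.09  1.48 -0.06  1.06 -1.47]
```

View pics/t15c.png

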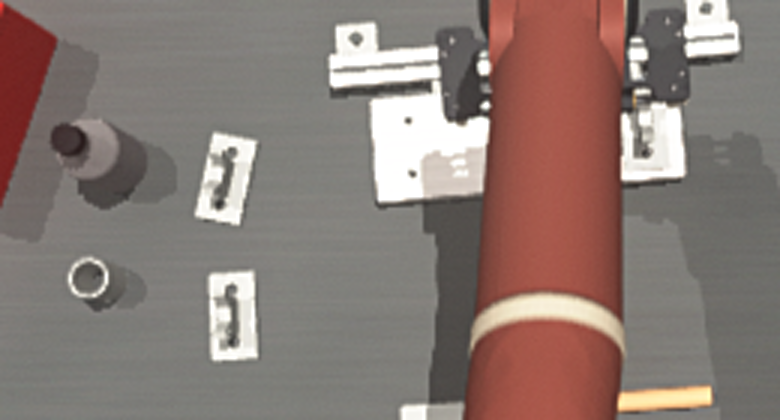

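Top crop: two left cradles remain, at (227,180) and (233,315). The oil can at about (.61,.43) is too close for a centred grasp of the far one. For that one I'll offset the gripper and drag it in with one finger. I'll take the near-left cradle first.

```bash
python3 -c "
from h import *
snap('wrist','w15')"; python3 plan.py .4616,.3201,.2,4.3; cat /dev/null
```

```text
t 28.5 tcp [ 0.6391 -0.009   0.2151] yaw 4.27 F [ 1.4 -0.9  0.3] gap 0.504 gf 0.0 q [-0.07  0.59  0.09  1.48 -0.06  1.05 -1.47]
.4616,.3201,.2,4.3 -> [-0.1528 -0.3414  0.0123] [ 0.0006 -0.0174 -0.0005]
```

View pics/w15.png

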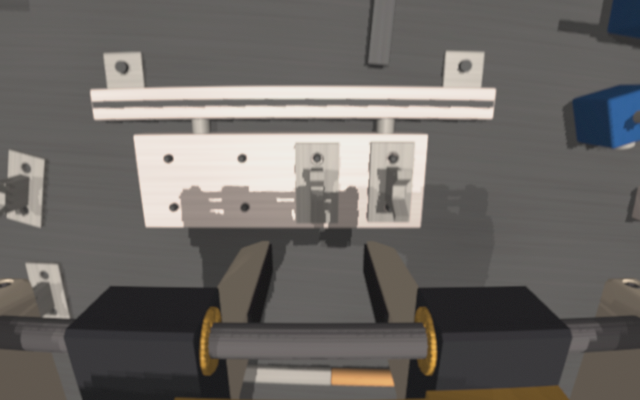

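Wrist view: both cradles are seated with studs in their holes at (318,158) and (393,158). The bed is still on the stops.

Call:
{"method": "arm_command", "body": {
  "deltas": [-0.01,-0.025,0,0,0,0,-0.025,-0.06,0,0,0,0,-0.04,-0.1,0,0,0,0,-0.06,-0.14,0,0,0,0,-0.077,-0.17,0,0,0,0]
}}

```text
time_s: 29.0
tcp_pos: [0.5434, 0.1581, 0.2069]
tcp_rot: [0.999, 0.039, 0.0, -0.001]
force: [0.0, 0.5, 0.5]
finger_gap: 0.503
gripper_force: 0.0
```

Call:
{"method": "arm_command", "body": {
  "deltas": [-0.018,-0.04,0,0,0,0,-0.036,-0.08,0.005,0,-0.01,0,-0.054,-0.12,0.01,0,-0.015,0,-0.07,-0.155,0.012,0,-0.015,0,-0.076,-0.171,0.012,0,-0.015,0]
}}

```text
time_s: 29.5
tcp_pos: [0.4531, 0.3243, 0.1944]
tcp_rot: [0.999, 0.041, -0.008, -0.001]
force: [0.2, 0.7, 0.4]
finger_gap: 0.501
gripper_force: 0.0
```

Call:
{"method": "arm_command", "body": {
  "deltas": [0,0,0,0,0,0,0,0,0,0,0,0,0,0,0,0,0,0,0,0,0,0,0,0,0,0,0,0,0,0]
}}

```text
time_s: 30.0
tcp_pos: [0.4575, 0.3187, 0.195]
tcp_rot: [0.999, 0.036, -0.006, 0.0]
force: [1.1, -0.1, -0.6]
finger_gap: 0.5
gripper_force: 0.0
```

```bash
python3 cr.py w16; python3 plan.py .4616,.3201,.013,4.3
```

```text
t 30.1 tcp [0.4573 0.319  0.1949] yaw 4.19 F [-0.   0.  -0.2] gap 0.501 gf 0.0 q [-0.68  0.5   0.06  1.72 -0.05  0.93 -2.1 ]
.4616,.3201,.013,4.3 -> [ 0.0067 -0.0007  0.1819] [-0.0003  0.013  -0.002 ]
```

Run:
```python
from cr import *
c=np.load('pics/w16.npy',allow_pickle=True)[0]; im=cv2.imread('pics/w16.png')[:,:,::-1]
for t in(90,105,120,135,150,175,190): print(t,[np.round(o,4) for o in cradles(im,c,t)])
```

```text
90 [array([  0.3618,   0.2996, -85.8963,  50.1325,  78.7229])]
105 [array([ 0.462 ,  0.3187,  3.1536, 85.9188, 45.6525])]
120 [array([ 0.4621,  0.3189,  3.1544, 83.9942, 45.253 ])]
135 []
150 []
175 []
190 []
```

Call:
{"method": "arm_command", "body": {
  "deltas": [0.007,0.0005,0.04,0,0.013,0.018,0.007,0.0005,0.085,0,0.013,0.018,0.007,0.0005,0.13,0,0.013,0.018,0.007,0.0005,0.165,0,0.013,0.018,0.007,0.0005,0.182,0,0.013,0.018]
}}

```text
time_s: 30.55
tcp_pos: [0.4598, 0.3183, 0.0096]
tcp_rot: [1.0, 0.028, -0.002, 0.001]
force: [-0.5, -0.1, -0.6]
finger_gap: 0.503
gripper_force: 0.0
```

Call:
{"method": "arm_command", "body": {
  "deltas": [0,0,0,0,0,0,0,0,0,0,0,0,0,0,0,0,0,0,0,0,0,0,0,0,0,0,0,0,0,0],
  "gripper": 1
}}

```text
time_s: 31.05
tcp_pos: [0.4621, 0.3198, 0.014]
tcp_rot: [1.0, 0.028, 0.001, -0.0]
force: [-1.8, 1.2, 2.5]
finger_gap: 0.13
gripper_force: 45.0
```

Call:
{"method": "arm_command", "body": {
  "deltas": [0,0,0,0,0,0,0,0,0,0,0,0,0,0,0,0,0,0,0,0,0,0,0,0,0,0,0,0,0,0]
}}

```text
time_s: 31.55
tcp_pos: [0.4621, 0.3198, 0.014]
tcp_rot: [1.0, 0.028, 0.001, -0.0]
force: [-0.6, -1.9, 6.4]
finger_gap: 0.127
gripper_force: 45.0
```

```bash
python3 plan.py .462,.319,.153,4.26 .6280,.0671,.153,4.26 .6280,.0671,.09,4.26
```

```text
t 31.6 tcp [0.4621 0.3198 0.014 ] yaw 3.24 F [-0.6 -1.9  6.4] gap 0.127 gf 45.0 q [-0.67  0.76  0.05  1.87 -0.06  0.51 -2.1 ]
.462,.319,.153,4.26 -> [ 0.      0.0007 -0.139 ] [-0.0008 -0.0015 -0.0178]
.6280,.0671,.153,4.26 -> [0.1468 0.2635 0.    ] [0. 0. 0.]
.6280,.0671,.09,4.26 -> [-0.    -0.     0.063] [0. 0. 0.]
```

Call:
{"method": "arm_command", "body": {
  "deltas": [0,0,-0.02,0,0,0,0,0,-0.05,0,0,-0.01,0,0,-0.09,0,0,-0.018,0,0,-0.12,0,0,-0.018,0,0,-0.14,0,0,-0.018]
}}

```text
time_s: 32.05
tcp_pos: [0.4616, 0.3202, 0.1549]
tcp_rot: [0.999, 0.037, 0.001, -0.001]
force: [0.9, 0.4, -3.9]
finger_gap: 0.125
gripper_force: 45.0
```

Call:
{"method": "arm_command", "body": {
  "deltas": [0.01,0.02,0,0,0,0,0.025,0.045,0,0,0,0,0.04,0.075,0,0,0,0,0.055,0.105,0,0,0,0,0.073,0.132,0,0,0,0]
}}

```text
time_s: 32.55
tcp_pos: [0.5435, 0.192, 0.1521]
tcp_rot: [0.999, 0.037, -0.001, 0.0]
force: [0.7, 0.5, -2.5]
finger_gap: 0.124
gripper_force: 45.0
```

Call:
{"method": "arm_command", "body": {
  "deltas": [0.016,0.03,0,0,0,0,0.034,0.06,0,0,0,0,0.052,0.09,0,0,0,0,0.068,0.12,0,0,0,0,0.073,0.132,0,0,0,0]
}}

```text
time_s: 33.05
tcp_pos: [0.6278, 0.0622, 0.1518]
tcp_rot: [0.999, 0.035, -0.0, 0.002]
force: [-0.4, -0.7, -2.7]
finger_gap: 0.128
gripper_force: 45.0
```

Call:
{"method": "arm_command", "body": {
  "deltas": [0,0,0,0,0,0,0,0,0.03,0,0,0,0,0,0.05,0,0,0,0,0,0.06,0,0,0,0,0,0.06,0,0,0]
}}

```text
time_s: 33.55
tcp_pos: [0.6246, 0.0697, 0.091]
tcp_rot: [0.999, 0.039, -0.002, -0.001]
force: [0.1, 1.3, -3.0]
finger_gap: 0.127
gripper_force: 45.0
```

```bash
python3 plan.py .6282,.0671,.053,4.26
```

```text
t 33.5 tcp [0.6246 0.0697 0.091 ] yaw 4.44 F [ 0.1  1.3 -3. ] gap 0.127 gf 45.0 q [-0.17  0.72  0.04  1.62 -0.04  0.8  -1.6 ]
.6282,.0671,.053,4.26 -> [0.0036 0.0029 0.038 ] [-0.0018  0.0047  0.0032]
```

Call:
{"method": "arm_command", "body": {
  "deltas": [0.003,0.002,0.01,-0.002,0.003,0.003,0.003,0.002,0.02,-0.002,0.003,0.003,0.003,0.002,0.03,-0.002,0.003,0.003,0.003,0.002,0.037,-0.002,0.003,0.003,0.003,0.002,0.037,-0.002,0.003,0.003]
}}

```text
time_s: 34.05
tcp_pos: [0.6287, 0.0657, 0.0542]
tcp_rot: [0.999, 0.036, -0.0, 0.001]
force: [-0.5, -0.4, -2.8]
finger_gap: 0.124
gripper_force: 45.0
```

Call:
{"method": "arm_command", "body": {
  "deltas": [0,0,0,0,0,0,0,0,0,0,0,0,0,0,0.002,0,0,0,0,0,0.003,0,0,0,0,0,0.003,0,0,0]
}}

```text
time_s: 34.55
tcp_pos: [0.6298, 0.0657, 0.0526]
tcp_rot: [0.999, 0.036, 0.001, 0.001]
force: [0.2, -0.1, -2.7]
finger_gap: 0.127
gripper_force: 45.0
```

```bash
python3 plan.py .6284,.0671,.039,4.26
```

```text
t 34.5 tcp [0.6298 0.0657 0.0526] yaw 4.12 F [ 0.2 -0.1 -2.7] gap 0.127 gf 45.0 q [-0.17  0.77  0.05  1.64 -0.05  0.72 -1.6 ]
.6284,.0671,.039,4.26 -> [-0.0013 -0.0015  0.0136] [ 0.0016 -0.0026 -0.0025]
```

Call:
{"method": "arm_command", "body": {
  "deltas": [-0.001,-0.0014,0.002,0.0015,-0.0025,-0.0025,-0.001,-0.0014,0.005,0.0015,-0.0025,-0.0025,-0.001,-0.0014,0.008,0.0015,-0.0025,-0.0025,-0.001,-0.0014,0.011,0.0015,-0.0025,-0.0025,-0.001,-0.0014,0.014,0.0015,-0.0025,-0.0025]
}}

```text
time_s: 35.05
tcp_pos: [0.6287, 0.067, 0.039]
tcp_rot: [0.999, 0.037, -0.0, 0.0]
force: [-5.5, -0.5, 18.0]
finger_gap: 0.126
gripper_force: 45.0
```

```bash
python3 plan.py .6284,.0671,.039,4.26
```

```text
t 35.0 tcp [0.6287 0.067  0.039 ] yaw 4.26 F [-5.5 -0.5 18. ] gap 0.126 gf 45.0 q [-0.17  0.79  0.04  1.65 -0.05  0.7  -1.6 ]
.6284,.0671,.039,4.26 -> [-0.0003 -0.0001 -0.    ] [ 0.0001  0.0002 -0.0001]
```

Call:
{"method": "arm_command", "body": {
  "deltas": [0,0,-0.001,0,0,0,0,0,-0.001,0,0,0,0,0,-0.001,0,0,0,0,0,-0.001,0,0,0,0,0,-0.001,0,0,0],
  "gripper": 0
}}

```text
time_s: 35.55
tcp_pos: [0.6289, 0.0671, 0.0397]
tcp_rot: [0.999, 0.037, 0.0, 0.0]
force: [-0.5, 0.5, 0.5]
finger_gap: 0.484
gripper_force: 0.0
```

Call:
{"method": "arm_command", "body": {
  "deltas": [0,0,-0.01,0,0,0,0,0,-0.04,0,0,0,0,0,-0.08,0,0,0,0,0,-0.13,0,0,0,0,0,-0.17,0,0,0]
}}

```text
time_s: 36.05
tcp_pos: [0.6294, 0.067, 0.2133]
tcp_rot: [0.999, 0.037, 0.002, -0.0]
force: [1.3, -0.0, -0.0]
finger_gap: 0.502
gripper_force: 0.0
```

```bash
python3 - <<'E'
from cr import *
im,c=snap('top','t17'); print([np.round(o,4) for o in cradles(im,c,140)])
E
python3 plan.py .5904,.2932,.2,-11.3
```

```text
[array([  0.5975,   0.3285, -11.1105,  46.5972,  87.3263])]
t 36.1 tcp [0.6335 0.0675 0.2208] yaw 4.25 F [2.4 0.2 4.3] gap 0.498 gf 0.0 q [-0.17  0.58  0.06  1.48 -0.04  1.06 -1.61]
.5904,.2932,.2,-11.3 -> [-0.0266 -0.2283  0.0206] [-0.0032 -0.0172  0.2714]
```

Call:
{"method": "arm_command", "body": {
  "deltas": [-0.003,-0.025,0,0,0,0.05,-0.008,-0.065,0.005,0,-0.005,0.1,-0.014,-0.11,0.01,0,-0.01,0.16,-0.02,-0.155,0.012,0,-0.012,0.22,-0.024,-0.195,0.015,0,-0.012,0.27],
  "gripper": -1
}}

```text
time_s: 36.6
tcp_pos: [0.5894, 0.2624, 0.1951]
tcp_rot: [0.995, -0.098, -0.006, -0.0]
force: [0.7, 0.7, 0.7]
finger_gap: 0.883
gripper_force: 0.0
```

Call:
{"method": "arm_command", "body": {
  "deltas": [0,-0.02,0,0,0,0,0,-0.03,0,0,0,0,0,-0.03,0,0,0,0,0,-0.03,0,0,0,0,0,-0.03,0,0,0,0]
}}

```text
time_s: 37.1
tcp_pos: [0.597, 0.2864, 0.1949]
tcp_rot: [0.995, -0.099, -0.005, 0.001]
force: [0.2, -0.7, 0.6]
finger_gap: 0.999
gripper_force: 0.0
```

```bash
python3 plan.py
python3 - <<'E'
from cr import *
im,c=snap('wrist','w18')
for t in(100,110,120,135,150,170): print(t,[np.round(o,4) for o in cradles(im,c,t)])
E
```

```text
t 37.1 tcp [0.597  0.2864 0.1949] yaw -11.41 F [ 0.2 -0.7  0.6] gap 0.999 gf 0.0 q [-0.55  0.66  0.13  1.41 -0.09  1.09 -2.17]
100 [array([  0.5984,   0.3273, -11.2867,  46.4287,  83.3305])]
110 [array([  0.5988,   0.3278, -12.2237,  45.3162,  81.1336])]
120 []
135 []
150 []
170 []
```

View pics/w18.png

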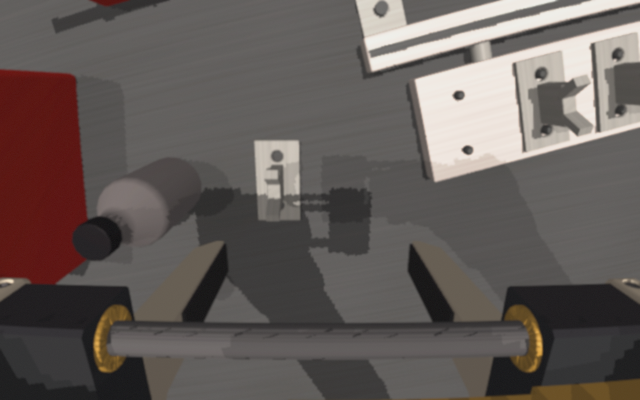

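Wrist view: the cradle foot is at (254–300, 140–220). The oil can's base is near (175,175) and its cap at (97,240). Two of the seated cradles are visible at upper right.

```bash
python3 - <<'E'
from h import *
c=np.load('pics/w18.npy',allow_pickle=True)[0]
print(px2w(c,[[202,185],[165,160]],0.0)); print(px2w(c,[[97,240]],.15)); print(px2w(c,[[97,240]],.14))
E
python3 plan.py .5914,.2922,.014,-11.3
```

```text
[[0.60739798 0.40726528 0.        ]
 [0.64089544 0.43756202 0.        ]]
[[0.61564718 0.43021522 0.15      ]]
[[0.61260871 0.43784414 0.14      ]]
t 37.1 tcp [0.5968 0.2868 0.1949] yaw -11.4 F [-0.3 -0.6 -0.1] gap 1.0 gf 0.0 q [-0.55  0.66  0.13  1.41 -0.09  1.09 -2.17]
.5914,.2922,.014,-11.3 -> [-0.0044 -0.0047  0.1809] [ 0.0026  0.0109 -0.0017]
```

Call:
{"method": "arm_command", "body": {
  "deltas": [-0.004,-0.005,0.03,0.002,0.01,0,-0.004,-0.005,0.07,0.002,0.01,0,-0.004,-0.005,0.11,0.002,0.01,0,-0.004,-0.005,0.14,0.002,0.01,0,-0.004,-0.005,0.16,0.002,0.01,0]
}}

```text
time_s: 37.65
tcp_pos: [0.5903, 0.2929, 0.0322]
tcp_rot: [0.995, -0.099, -0.002, 0.001]
force: [-0.2, -0.2, -0.3]
finger_gap: 1.002
gripper_force: 0.0
```

Call:
{"method": "arm_command", "body": {
  "deltas": [0,0,0,0,0,0,0,0,0.005,0,0,0,0,0,0.01,0,0,0,0,0,0.016,0,0,0,0,0,0.02,0,0,0]
}}

```text
time_s: 38.15
tcp_pos: [0.5916, 0.2951, 0.0149]
tcp_rot: [0.995, -0.098, -0.0, -0.001]
force: [-0.9, 0.2, -0.1]
finger_gap: 1.001
gripper_force: 0.0
```

```bash
python3 plan.py .5913,.2922,.014,-11.3
```

```text
t 38.1 tcp [0.5916 0.2951 0.0149] yaw -11.22 F [-0.9  0.2 -0.1] gap 1.001 gf 0.0 q [-0.55  0.86  0.1   1.57 -0.12  0.72 -2.17]
.5913,.2922,.014,-11.3 -> [0.0003 0.0029 0.0009] [-0.0011  0.0009  0.0015]
```

Call:
{"method": "arm_command", "body": {
  "deltas": [0,0.001,0.001,0,0,0,0,0.001,0.001,0,0,0,0,0.001,0.001,0,0,0,0,0.001,0.001,0,0,0,0,0.001,0.001,0,0,0],
  "gripper": 0.5
}}

```text
time_s: 38.65
tcp_pos: [0.5913, 0.2949, 0.0139]
tcp_rot: [0.995, -0.097, -0.0, -0.001]
force: [0.3, 1.6, -0.9]
finger_gap: 0.617
gripper_force: 0.7
```

Call:
{"method": "arm_command", "body": {
  "deltas": [0,0,0,0,0,0,0,0,0,0,0,0,0,0,0,0,0,0,0,0,0,0,0,0,0,0,0,0,0,0],
  "gripper": 1
}}

```text
time_s: 39.15
tcp_pos: [0.5914, 0.2945, 0.0139]
tcp_rot: [0.995, -0.098, -0.0, -0.001]
force: [0.6, 2.2, 0.1]
finger_gap: 0.187
gripper_force: 1.1
```

Call:
{"method": "arm_command", "body": {
  "deltas": [0,0,0,0,0,0,0,0,0,0,0,0,0,0,0,0,0,0,0,0,0,0,0,0,0,0,0,0,0,0]
}}

```text
time_s: 39.65
tcp_pos: [0.5913, 0.2943, 0.0139]
tcp_rot: [0.995, -0.098, -0.0, -0.001]
force: [0.2, 3.6, 2.5]
finger_gap: 0.128
gripper_force: 45.0
```

```bash
python3 plan.py .5913,.2922,.154,-11.3 .6225,.1429,.154,4.26
python3 - <<'E'
from cr import *
im,c=snap('wrist','w19')
for t in(70,85,100,110,120,135,150,170): print(t,[np.round(o,4) for o in cradles(im,c,t)])
E
```

```text
t 39.6 tcp [0.5913 0.2943 0.0139] yaw -11.2 F [0.2 3.6 2.5] gap 0.128 gf 45.0 q [-0.55  0.86  0.1   1.57 -0.12  0.71 -2.16]
.5913,.2922,.154,-11.3 -> [ 0.0002  0.0019 -0.1401] [-0.0011  0.0011  0.0017]
.6225,.1429,.154,4.26 -> [0.0598 0.1403 0.    ] [ 0.      0.     -0.2716]
70 []
85 []
100 []
110 []
120 []
135 []
150 []
170 []
```

View pics/w19.png

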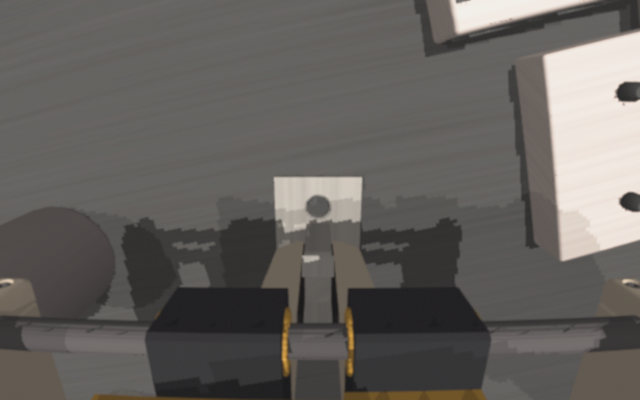

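Wrist view: the cradle is clamped, its front edge at row 177 and hole at (318,206), so it sits about 1 mm further back than the earlier ones. I'll lift and carry it to seat_1.

Call:
{"method": "arm_command", "body": {
  "deltas": [0,0,-0.02,0,0,0,0,0.005,-0.05,0,0,0,0,0.01,-0.09,0,0,0,0,0.01,-0.12,0,0,0,0,0.01,-0.14,0,0,0]
}}

```text
time_s: 40.2
tcp_pos: [0.5892, 0.2814, 0.1546]
tcp_rot: [0.995, -0.099, -0.001, 0.001]
force: [0.4, 0.5, -2.8]
finger_gap: 0.126
gripper_force: 45.0
```

Call:
{"method": "arm_command", "body": {
  "deltas": [0.012,0.025,0,0,0,-0.05,0.025,0.055,0,0,0,-0.1,0.04,0.09,0,0,0,-0.16,0.055,0.12,0,0,0,-0.22,0.061,0.132,0,0,0,-0.272]
}}

```text
time_s: 40.7
tcp_pos: [0.6227, 0.1338, 0.1515]
tcp_rot: [0.999, 0.035, -0.003, 0.004]
force: [-0.6, -1.0, -2.5]
finger_gap: 0.13
gripper_force: 45.0
```

Call:
{"method": "arm_command", "body": {
  "deltas": [0,0,0,0,0,0,0,0,0.03,0,0,0,0,0,0.05,0,0,0,0,0,0.06,0,0,0,0,0,0.06,0,0,0]
}}

```text
time_s: 41.2
tcp_pos: [0.6211, 0.1434, 0.0911]
tcp_rot: [0.999, 0.039, -0.004, 0.0]
force: [-0.8, -0.2, -1.8]
finger_gap: 0.123
gripper_force: 45.0
```

```bash
python3 plan.py .6245,.1429,.053,4.26
```

```text
t 41.2 tcp [0.6211 0.1434 0.0911] yaw 4.43 F [-0.8 -0.2 -1.8] gap 0.123 gf 45.0 q [-0.28  0.73  0.03  1.59 -0.03  0.82 -1.73]
.6245,.1429,.053,4.26 -> [0.0036 0.0008 0.0381] [-0.0001  0.0073  0.003 ]
```

Call:
{"method": "arm_command", "body": {
  "deltas": [0.003,0,0.01,0,0.006,0.003,0.003,0,0.02,0,0.006,0.003,0.003,0,0.03,0,0.006,0.003,0.003,0,0.037,0,0.006,0.003,0.003,0,0.037,0,0.006,0.003]
}}

```text
time_s: 41.7
tcp_pos: [0.6253, 0.1428, 0.055]
tcp_rot: [0.999, 0.037, 0.001, -0.0]
force: [-0.7, -0.6, -3.3]
finger_gap: 0.125
gripper_force: 45.0
```

Call:
{"method": "arm_command", "body": {
  "deltas": [0,0,0,0,0,0,0,0,0,0,0,0,0,0,0.002,0,0,0,0,0,0.003,0,0,0,0,0,0.003,0,0,0]
}}

```text
time_s: 42.2
tcp_pos: [0.6263, 0.1431, 0.0534]
tcp_rot: [0.999, 0.037, 0.002, -0.001]
force: [-0.3, -0.2, -2.7]
finger_gap: 0.123
gripper_force: 45.0
```

```bash
python3 plan.py .6245,.1429,.039,4.26
```

```text
t 42.2 tcp [0.6263 0.1431 0.0534] yaw 4.2 F [-0.3 -0.2 -2.7] gap 0.123 gf 45.0 q [-0.28  0.78  0.03  1.61 -0.03  0.74 -1.73]
.6245,.1429,.039,4.26 -> [-0.0019  0.      0.0144] [-0.0009 -0.0044 -0.001 ]
```

Call:
{"method": "arm_command", "body": {
  "deltas": [-0.0015,0,0.002,-0.001,-0.004,-0.001,-0.0015,0,0.005,-0.001,-0.004,-0.001,-0.0015,0,0.008,-0.001,-0.004,-0.001,-0.0015,0,0.011,-0.001,-0.004,-0.001,-0.0015,0,0.0145,-0.001,-0.004,-0.001]
}}

```text
time_s: 42.7
tcp_pos: [0.625, 0.1429, 0.0388]
tcp_rot: [0.999, 0.037, 0.0, 0.0]
force: [-5.7, -1.9, 34.4]
finger_gap: 0.122
gripper_force: 45.0
```

```bash
python3 plan.py .6245,.1429,.039,4.26
```

```text
t 42.7 tcp [0.625  0.1429 0.0388] yaw 4.26 F [-5.7 -1.9 34.4] gap 0.122 gf 45.0 q [-0.28  0.8   0.03  1.62 -0.03  0.72 -1.73]
.6245,.1429,.039,4.26 -> [-0.0005 -0.     -0.0002] [ 0.0002 -0.0005 -0.0001]
```

Call:
{"method": "arm_command", "body": {
  "deltas": [0,0,-0.002,0,0,0,0,0,-0.002,0,0,0,0,0,-0.002,0,0,0,0,0,-0.002,0,0,0,0,0,-0.002,0,0,0],
  "gripper": 0
}}

```text
time_s: 43.2
tcp_pos: [0.6251, 0.143, 0.0411]
tcp_rot: [0.999, 0.037, 0.0, 0.0]
force: [0.7, -0.6, -0.6]
finger_gap: 0.486
gripper_force: 0.0
```

Call:
{"method": "arm_command", "body": {
  "deltas": [0,0,-0.01,0,0,0,0,0,-0.04,0,0,0,0,0,-0.08,0,0,0,0,0,-0.13,0,0,0,0,0,-0.17,0,0,0]
}}

```text
time_s: 43.7
tcp_pos: [0.6255, 0.1431, 0.2147]
tcp_rot: [0.999, 0.037, 0.002, -0.0]
force: [1.6, 0.3, -0.1]
finger_gap: 0.499
gripper_force: 0.0
```

Call:
{"method": "arm_command", "body": {
  "deltas": [-0.02,0.03,-0.01,0,-0.01,0,-0.05,0.07,-0.02,0,-0.01,0,-0.07,0.11,-0.03,0,-0.01,0,-0.08,0.13,-0.03,0,-0.01,0,-0.08,0.13,-0.03,0,-0.01,0]
}}

```text
time_s: 44.2
tcp_pos: [0.5537, 0.0023, 0.2426]
tcp_rot: [0.999, 0.033, -0.004, 0.002]
force: [-0.3, 0.2, 0.6]
finger_gap: 0.499
gripper_force: 0.0
```

```bash
python3 plan.py
python3 - <<'E'
from h import *
im,c=snap('wrist','w20'); im2,_=snap('scene','s20')
cv2.imwrite('pics/fin.png',np.vstack([cv2.resize(im[0:240,:,::-1],(800,300)),cv2.resize(im2[130:290,180:580,::-1],(750,300))[:,:].copy() if 0 else cv2.resize(im2[130:280,180:580,::-1],(800,300),interpolation=cv2.INTER_CUBIC)]))
E
```

```text
t 44.2 tcp [0.5537 0.0023 0.2426] yaw 3.8 F [-0.3  0.2  0.6] gap 0.499 gf 0.0 q [-0.08  0.44  0.06  1.67 -0.02  1.04 -1.52]
```

View pics/fin.png

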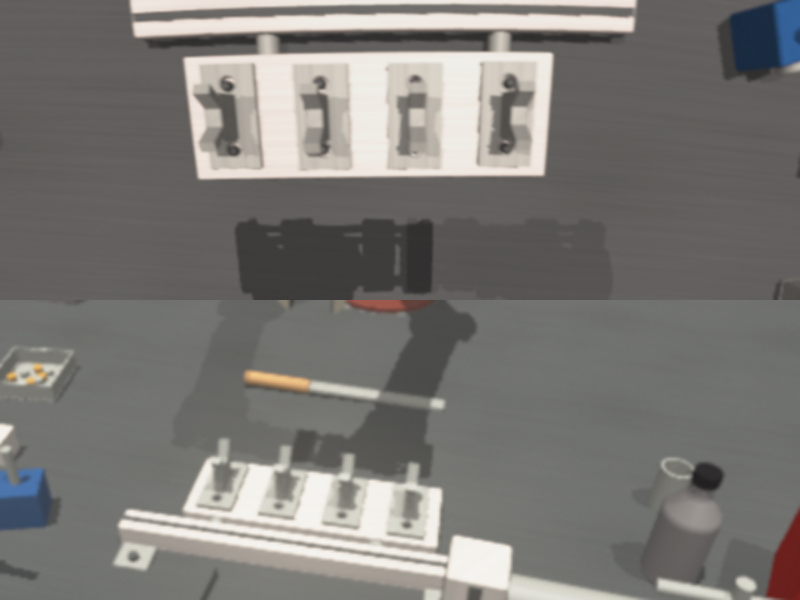

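Final view: all four cradles lie flat on their studs, and the bed's far edge is on both stops at (267,52) and (499,50) in the crop. Now a quick numeric check against the earlier bed pose.

Run:
```python
from h import *
for n in('w9','w20'):
    c=np.load(f'pics/{n}.npy',allow_pickle=True)[0]; g=cv2.imread(f'pics/{n}.png').min(2).astype(float)
    for y in(.1,-.06):   # rear edge scan along x at z=.025
        xs=np.arange(.56,.60,.0005); uv=w2px(c,np.c_[xs,np.full_like(xs,y),np.full_like(xs,.025)]).astype(np.float32)
        v=cv2.remap(g.astype(np.float32),uv[None,:,0].copy(),uv[None,:,1].copy(),cv2.INTER_LINEAR)[0]
        print(n,y,'rear edge x',xs[np.argmax(v>130)].round(4))
```

```text
w9 0.1 rear edge x 0.575
w9 -0.06 rear edge x 0.587
w20 0.1 rear edge x 0.576
w20 -0.06 rear edge x 0.588
```

The bed hasn't slid back: its rear edge agrees with the earlier view to about 1 mm.

```bash
python3 -c "
from station import arm
print(arm.job_done())"
```

```text
the job is handed in; nothing more can be done
None
```

The job is handed in: the bed sits square against both stops, all four cradles lie flat on their studs, and the other things on the table were left undisturbed.

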